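Tip the tap spares from the scoop into the crate

ROBOT

A 7-joint arm with a two-finger parallel gripper is mounted at the origin on the work surface. World frame = base frame: x ahead of the robot, y to its left, z up, the work surface at z = 0. Lengths are in m, angles in rad, forces in N, time in s.
With the tool pointing down it reaches from about 0.425 to 0.875 m from the base axis. Payload 4.7 kg.
Tool frame: the origin (TCP) lies at the very end of the fingers, on their centre line; the grasp point (between the pads) lies 19 mm behind it; z points along the fingers, y is the line along which they close (so a half turn about z gives the same grasp; the last joint's range is limited). The gripper opens to 87 mm and grips with 3 to 60 N. Pads are 19 mm wide; open, the fingers measure 117 mm over their backs; the gripper's body (75 mm by 190 mm) begins 51 mm behind the grasp point.
Start: joints at [1.239, 0.321, -0.07, 1.45, 0.023, 1.371, -0.057], TCP at [0.22, -0.612, 0.223] pointing down, gripper open.
Joint ranges: [-2.86, 2.86], [-0.3, 2.09], [-1.38, 1.24], [0.06, 2.45], [-1.56, 4.7], [0.09, 2.05], [-2.69, 2.69]. Speed limits (rad/s): [2.57, 2.57, 3.14, 3.14, 3.14, 3.14, 3.14].

INTERFACE

Orientations are given as a rotation vector (axis times angle).
In Python, from bench import ctrl, vision gives the robot as it stands.
- The arm moves only by the tool jog_arm, never from a script. Its argument "increments" is a list of rows, each an object of numbers: "tx", "ty", "tz": the shift along the tool's x, y, z in mm; "wx", "wy", "wz": the turn, a rotation vector about the tool's x, y, z in rad; "gripper": the opening, from 0 (shut) to 1 (fully open). In form: [{"tx": .., "ty": .., "tz": .., "wx": .., "wy": .., "wz": .., "gripper": ..}, ...]. A call has exactly 5 rows; each row is the pose to reach, as a shift and turn from the pose commanded when the call began, along the tool's axes at that moment; what a row does not reach only later rows make up. A row lasts 1/12 s, in which the tool goes at most 41.7 mm and 7.16 degrees, less where a joint would pass 70% of its speed; a pose out of reach is approached as far as the arm can. A call with a gripper value outside its range is refused whole. The fingers move at their own pace and stop on an object; "grip_force" is the grip in N (left out, the last holds). Time passes only in rows, so rows that repeat a pose let the fingers close, or fill a call up. It gives the time, the measured TCP pose, the force, the opening and the grip force at its end, in the units of the state.
- ctrl.get_state(): the state, without advancing time (a new reading comes with each control period).
- vision.get_image(name): name is "side" or "top"; returns a dict with "color" (384x512x3 uint8, blue, green, red), "fx", "fy", "cx", "cy" (pixels), "k1" (the pictures are not rectified: a ray, as slopes to the right and down, at radius r is drawn at 1 + k1 r^2 times it, then the intrinsics apply), "extrinsics" (4x4, takes a point from world to camera coordinates). Camera axes: x right, y down, z forward; pixel columns grow to the right and rows downward; lengths in m; the calibration is good to about 2 mm. A picture is of the moment at which its call begins. There is no depth.
- ctrl.close_job(): hands the job in; it is judged then, once.
Trained networks look in the newest picture that a camera, given by its name, has taken for a name from the list of things; names that differ only in an ending like _2 or _b are one class to them, and where a whole thing is asked for, a point or a joint stands for the part that bears it (a point fixed in the world has none). Each returns a list of dicts, best first, with "conf" (0 to 1); they miss things now and then, are a little off and sometimes report something else, mostly with a low value. They report only what shows in the picture. A call takes as long as a camera call. They do not tell look-alikes from the thing itself.
- vision.spot_in(camera, thing): "bbox" ([left, top, right, bottom] in pixels, round what is visible of it).
The state is a dict: "time": time; "joint_positions": joint angles; "qd": joint speeds; "joint_torque": joint torques, N m; "position": TCP position; "tool_rot": TCP orientation; "ft_force": force on the tool from outside, world axes, zero at the start; "torque": the same for the moment, N m; "grip_width": opening from 0.0 (shut) to 1.0 (fully open); "grip_force": force on a finger pad.
Only numpy, scipy, OpenCV 4.12 (cv2) and the standard library are available. Lean on these libraries where they do the work, as an engineer would, in place of code of your own. Each camera call takes 0.05 s, during which the arm holds its last target. There are 200 camera calls.

TASK

Pick up the loaded flat scoop by its handle and carry it level to the grey crate, without spilling any of the three tap parts on it and without touching the parts themselves. From just above the crate, tip the scoop so that all three parts slide into the crate, then set the empty scoop down gently, flat and right way up, in the middle of the rubber mat it came from. Leave everything else on the counter where it stands.

Things in the scene. Friction and masses are not known exactly. Their poses are not given: they have to be found in the camera images.
- scoop: Flat aluminium scoop, 170 long (x), 150 wide (y), 0.3 kg; z up. Origin: centre of its underside. Floor 3 thick. Back wall (-x) and side walls 38 high (sides 21 over the front 67), 3 thick; front (+x) fully open. A black bridge handle crosses above the load on two side posts. Starts on the mat, front towards the robot within 60 degrees, three tap parts loose on its floor; they slide out front when it is tipped 30 degrees or more.
- scoop_grip (a point): Centre of the scoop's handle: a flat-sided bar 14 thick (scoop's x), 30 high, 151 long (scoop's y), 100 straight above the scoop's origin (bar from 85 to 115). Fingers closing along the scoop's x take it from above; free on both sides, and about 45 free below it above the load. Axes as the scoop's.
- scoop_lip (a point): Middle of the scoop's open front edge, on the floor's upper face: 85 ahead (+x) of the scoop's origin and 3 above the underside. Axes as the scoop's.
- crate: Grey open-topped plastic crate with dark slots, 250 (its x) by 210 (its y) by 80 high, walls and floor 6 thick; stands fixed. Origin: centre of its underside.
- mat: Black rubber mat, 240 (its x) by 220 (its y), 4 thick, fixed to the counter. Origin: centre of its underside, at counter height.
- tap_handle: Turned dark wooden beer-tap handle, 110 long (its x), up to 30 thick, 0.07 kg; round, so it rolls. Origin: mid-length, on its axis. Lies about along the scoop.
- nut: Brass hexagon coupling nut, 60 across its corners, 24 high, 0.12 kg. Origin: its centre.
- spout: Bent steel tap spout, a tube 18 thick and about 80 long, 0.09 kg. Origin: about its middle, on the tube's axis plane.
- table: The wooden counter top, upper face at height 0.
- mug: Bystander: white mug, 80 wide, 85 high, with a handle. Origin: centre of its underside.
- cup: Bystander: white cup, 72 wide, 70 high. Origin: centre of its underside.
- bottle: Bystander: amber bottle, 66 wide, 200 high. Origin: centre of its underside.
- jar: Bystander: glass jar, 70 wide, 90 high. Origin: centre of its underside.
- pliers: Bystander: steel locking pliers lying flat, about 195 long (its x), 50 wide, 14 high. Origin: under about the middle.
- screwdriver: Bystander: screwdriver with a black handle, lying flat along its x. Origin: about the middle.
There are look-alikes about, which are no part of the job. Of the things that look like the tap_handle, the smallest one is meant.

How it is judged:
By the outcome, as a careful person would: the job done as asked, in the order asked, and still so for the second after the job is handed in, with the robot touching nothing.
It also fails if it takes over 64 s, if anything falls off the work surface, if the arm or the gripper's body presses on something with over 40 N, if the wrist force passes 120 N, or if a joint passes its speed limit or range.

## Working session

There is one attempt and no reset: what is moved stays moved. The work goes in short steps, Python scripts to look and compute and a tool call to move; the robot and the scene stay as the last step left them, time stands still between calls to the robot, and variables do not carry over. Pictures are saved under pics/ and viewed, at most 10 in all, crops included, and the job is handed in when it is done.

Besides the shell and the picture viewer there is one more tool, called after "Request:" by a JSON object that holds its "fn" and its "kwargs", one argument or row to a line. jog_arm: Moves the arm, as the interface text tells. Its arguments: {"type":"object","properties":{"increments":{"type":"array"},"grip_force":{"type":"number"}},"required":["increments"]}

```bash
mkdir -p pics; ls; cat > h.py <<'E'
import numpy as np, cv2
from scipy.spatial.transform import Rotation as R
from bench import ctrl, vision
def proj(im,P):
    P=np.atleast_2d(P);c=(im["extrinsics"]@np.c_[P,np.ones(len(P))].T)[:3].T
    s=c[:,:2]/c[:,2:];r2=(s**2).sum(1,keepdims=True);s=s*(1+im["k1"]*r2)
    return s*[im["fx"],im["fy"]]+[im["cx"],im["cy"]]
def back(im,uv,z):
    "pixel -> world point at height z"
    uv=np.atleast_2d(uv).astype(float);d=(uv-[im["cx"],im["cy"]])/[im["fx"],im["fy"]];s=d.copy()
    for _ in range(20): s=d/(1+im["k1"]*(s**2).sum(1,keepdims=True))
    E=im["extrinsics"];Rm,t=E[:3,:3],E[:3,3];o=-Rm.T@t
    v=np.c_[s,np.ones(len(s))]@Rm
    return o+v*((z-o[2])/v[:,2:])
def save(im,name,box=None,k=1):
    c=im["color"]
    if box: c=c[box[1]:box[3],box[0]:box[2]]
    cv2.imwrite("pics/"+name,cv2.resize(c,None,fx=k,fy=k,interpolation=cv2.INTER_CUBIC))
E
python3 - <<'E'
from h import *
for n in("top","side"):
    im=vision.get_image(n);save(im,n+"0.png",k=1.5)
    E=im["extrinsics"];print(n,-E[:3,:3].T@E[:3,3],E[2,:3],im["fx"],im["k1"])
    for t in("scoop","scoop_grip","crate","mat","tap_handle","nut","spout"):
        print(t,[(np.round(d["bbox"]).tolist(),round(d["conf"],2)) for d in vision.spot_in(n,t)[:4]])
s=ctrl.get_state();print(s["time"],s["position"],s["tool_rot"],s["grip_width"],R.from_rotvec(s["tool_rot"]).as_matrix().round(3))
E
```

```text
pics
top [0.26340044 0.00298664 1.56705563] [ 2.00771272e-01  5.75253686e-04 -9.79637977e-01] 441.9080006645813 -0.10813350791304381
scoop [([320.0, 165.0, 366.0, 210.0], 0.71)]
scoop_grip []
crate [([157.0, 172.0, 233.0, 259.0], 0.6), ([215.0, 118.0, 223.0, 142.0], 0.21)]
mat [([304.0, 150.0, 377.0, 229.0], 0.77)]
tap_handle [([345.0, 237.0, 368.0, 278.0], 0.9), ([282.0, 261.0, 320.0, 281.0], 0.87), ([325.0, 172.0, 334.0, 204.0], 0.64)]
nut [([342.0, 168.0, 357.0, 177.0], 0.71)]
spout [([318.0, 164.0, 367.0, 207.0], 0.56), ([339.0, 189.0, 359.0, 199.0], 0.49)]
side [ 0.29702585 -0.93653411  0.69600603] [ 0.21058759  0.82976247 -0.51686277] 381.78939883666254 0.010525692319611086
scoop [([282.0, 234.0, 374.0, 325.0], 0.64), ([261.0, 262.0, 389.0, 336.0], 0.2)]
scoop_grip [([180.0, 227.0, 246.0, 246.0], 0.67), ([283.0, 232.0, 370.0, 320.0], 0.58), ([0.0, 109.0, 510.0, 384.0], 0.25), ([331.0, 279.0, 357.0, 300.0], 0.21)]
crate [([186.0, 158.0, 280.0, 218.0], 0.69), ([300.0, 181.0, 343.0, 200.0], 0.34)]
mat [([260.0, 252.0, 388.0, 337.0], 0.86)]
tap_handle [([294.0, 268.0, 329.0, 279.0], 0.86), ([193.0, 310.0, 254.0, 334.0], 0.81), ([178.0, 249.0, 202.0, 293.0], 0.57)]
nut [([332.0, 279.0, 357.0, 301.0], 0.46)]
spout [([309.0, 281.0, 319.0, 302.0], 0.75), ([282.0, 232.0, 372.0, 320.0], 0.52), ([260.0, 252.0, 386.0, 337.0], 0.22)]
0.8 [ 0.22030137 -0.611571    0.22263556] [3.09458563e+00 5.40436660e-01 3.04906658e-06] 1.000189167886192 [[ 0.941  0.339  0.   ]
 [ 0.339 -0.941 -0.   ]
 [-0.     0.    -1.   ]]
```

View pics/top0.png

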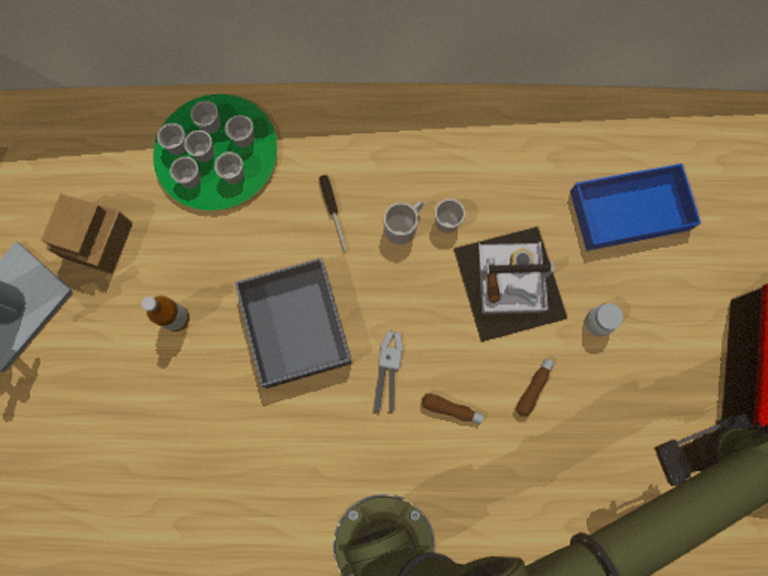

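View pics/side0.png

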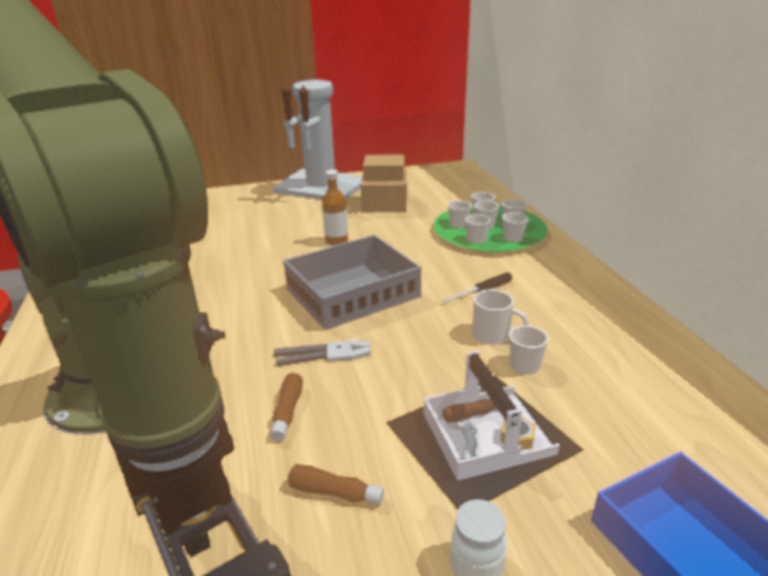

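The top view shows the scoop on the dark mat at about (342,188) in raw pixels, with its front facing down the image, towards the robot. The crate is at (195,215), and the mug and cup are behind the scoop, with the jar to its right.

There are three tap_handle look-alikes in the top picture: (330,188) lying in the scoop, (356,258) on the counter and (301,271) on the counter. The one at (330,188) fits, since it is the smallest and lies on the scoop. I'll confirm this in an enlarged crop.

```bash
python3 - <<'E'
from h import *
t=vision.get_image("top");s=vision.get_image("side")
a=cv2.resize(t["color"][145:235,300:390],(540,540),interpolation=cv2.INTER_CUBIC)[:, :400] if 0 else cv2.resize(t["color"][145:235,300:380],(400,450),interpolation=cv2.INTER_CUBIC)
b=cv2.resize(s["color"][225:345,280:385],(394,450),interpolation=cv2.INTER_CUBIC)
cv2.imwrite("pics/crop1.png",np.hstack([a,b]))
E
```

```text
(no output)
```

View pics/crop1.png

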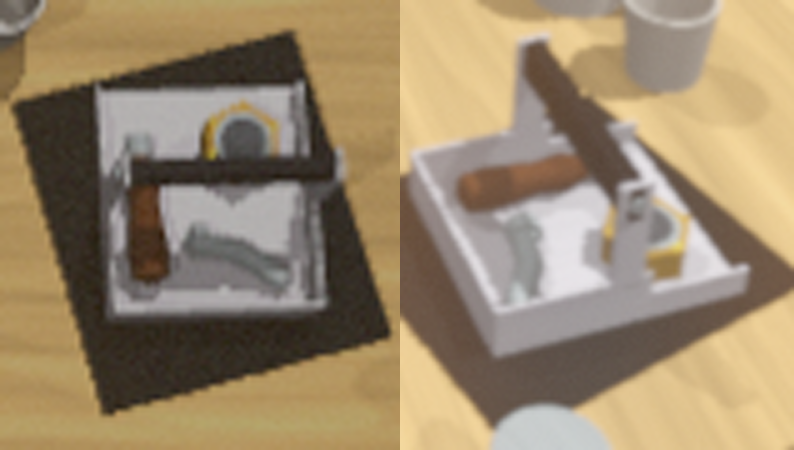

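The crop confirms it: the tap handle in the scoop, at crop (148,210) in the left half, is the smallest. The tall back wall looks to be on the robot's side and the open front on the far side, which contradicts the text. I'll fit the scoop model both ways round and check the overlay.

```bash
cat > fit.py <<'E'
from h import *
from scipy.optimize import least_squares
def place(L,p):
    c,s=np.cos(p[2]),np.sin(p[2]);L=np.atleast_2d(L)
    return np.c_[p[0]+c*L[:,0]-s*L[:,1],p[1]+s*L[:,0]+c*L[:,1],L[:,2]]
def fit(obs,p0):
    "obs: list of (im, local pts, pixels)"
    f=lambda p:np.concatenate([(proj(i,place(L,p))-px).ravel() for i,L,px in obs])
    r=least_squares(f,p0,loss="soft_l1");return r.x,np.abs(r.fun).round(1)
def rect(a,b,z): return np.array([[a,b,z],[a,-b,z],[-a,-b,z],[-a,b,z]])
E
python3 - <<'E'
from fit import *
t=vision.get_image("top");s=vision.get_image("side")
T=lambda p:np.array(p)/5+[300,145]
S=lambda p:(np.array(p)-[400,0])/3.752+[280,225]
# mat: corners far-left, far-right, near-right, near-left : (+x,+y),(+x,-y),(-x,-y),(-x,+y)
mp=T([(15,100),(292,32),(390,335),(105,412)])
for a,b in((.12,.11),(.11,.12)): print("mat",(a,b),*fit([(t,rect(a,b,.004),mp)],[.6,-.3,.2]))
cp=np.array([(238,284),(322,260),(350,360),(264,387)])/1.5
for a,b in((.125,.105),(.105,.125)): print("crate",(a,b),*fit([(t,rect(a,b,.08),cp)],[.5,.2,.2]))
bar=np.array([[0,.0755,.119],[0,-.0755,.119]])  # left,right seen from robot (yaw ~0 convention)
obs=[(t,bar,T([(127,160),(340,158)])),(s,bar,S([(527,42),(638,185)]))]
p,r=fit(obs,[.6,-.3,0]);print("bar",p,r)
z0=.004
def seg(yawadd):
    q=p+[0,0,yawadd];Z=lambda x,y,z:[x,y,z+z0];w=.075;e=[]
    for y in(w,-w):
        e+=[(Z(-.085,y,0),Z(.085,y,0)),(Z(-.085,y,.038),Z(.018,y,.038)),(Z(.018,y,.021),Z(.085,y,.021)),(Z(.018,y,.021),Z(.018,y,.038)),(Z(.085,y,0),Z(.085,y,.021)),(Z(-.085,y,0),Z(-.085,y,.038))]
    e+=[(Z(-.085,w,h),Z(-.085,-w,h)) for h in(0,.038)]+[(Z(.085,w,0),Z(.085,-w,0)),(Z(0,w,.115),Z(0,-w,.115))]
    return np.array([place(np.array(a),q) for a in e])
out=[]
for ya in(0,np.pi):
  for im,(x0,y0,x1,y1),k in((t,(310,155,375,225),6),(s,(275,225,385,330),3.6)):
    c=cv2.resize(im["color"][y0:y1,x0:x1],(396,300),interpolation=cv2.INTER_CUBIC)
    for g in seg(ya):
        uv=(proj(im,g)-[x0,y0]+.5)*[396/(x1-x0),300/(y1-y0)]
        cv2.line(c,*[tuple(map(int,u)) for u in uv],(0,0,255),1)
    out.append(c)
cv2.imwrite("pics/ov.png",np.vstack([np.hstack(out[:2]),np.hstack(out[2:])]))
E
```

```text
mat (0.12, 0.11) [ 0.60842332 -0.30684687  0.25773997] [0.8 0.1 0.5 0.8 0.7 0.3 0.4 0.4]
mat (0.11, 0.12) [ 0.60737371 -0.30832943  0.2633795 ] [2.4 3.6 4.1 1.2 2.9 3.  3.2 1.1]
crate (0.125, 0.105) [0.49980416 0.20574875 0.29647932] [1.7 0.4 0.5 1.5 2.1 0.6 0.5 0.6]
crate (0.105, 0.125) [0.49694591 0.20620026 0.31812564] [6.5 8.4 6.6 2.5 6.4 6.9 7.1 2. ]
bar [ 0.62299101 -0.30781559  0.03779067] [0.7 0.7 0.7 0.4 0.2 1.1 0.1 0.7]
```

View pics/ov.png

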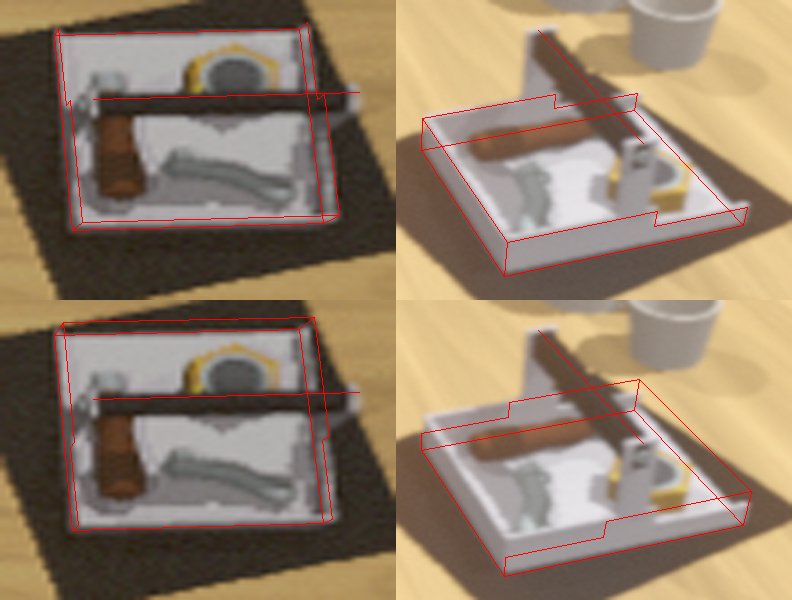

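The overlay settles it: the front points away from the robot, yaw ≈ +0.04, and only the top row matches the walls. The scoop is at about (0.621,-0.308), the mat centre at (0.608,-0.307) and the crate at (0.500,0.206) with yaw 0.30. All the residuals and sizes fit. Next I need a helper that turns world goals into rows.

```bash
cat > plan.py <<'E'
from h import *
from scipy.spatial.transform import Slerp
def ori(yaw,tilt=0):   # tool y along scoop +x, tool x along scoop +y, z down, then tip about scoop y
    c,s=np.cos(yaw),np.sin(yaw);return R.from_matrix(np.array([[-s,c,0],[c,s,0],[0,0,-1.]]))*R.from_rotvec([tilt,0,0])
def plan(way,start=None):
    "way: list of (pos, R, nrows[, ease]); prints calls of 5 rows"
    if start is None:
        s=ctrl.get_state();start=(np.array(s["position"]),R.from_rotvec(s["tool_rot"]))
    seq=[];p,r=start
    for w in way:
        q,t,n=np.array(w[0]),w[1],w[2];sl=Slerp([0,1],R.concatenate([r,t]))
        for i in range(1,n+1):
            u=i/n
            if len(w)>3: u=u*u*(3-2*u)
            seq.append((p+(q-p)*u,sl(u)))
        p,r=q,t
    while len(seq)%5: seq.append(seq[-1])
    p,r=start
    for k in range(0,len(seq),5):
        print("call",k//5+1)
        for q,t in seq[k:k+5]:
            d=r.inv().apply(q-p)*1000;w=(r.inv()*t).as_rotvec()
            print("  tx %.1f ty %.1f tz %.1f | wx %.3f wy %.3f wz %.3f"%(*d,*w))
        p,r=seq[k+4]
E
python3 -c "
from plan import *
plan([([.62,-.308,.20],ori(.04),15)])"
```

```text
call 1
  tx 31.9 ty -10.0 tz 1.5 | wx 0.000 wy 0.000 wz -0.084
  tx 63.9 ty -20.0 tz 3.0 | wx 0.000 wy 0.000 wz -0.169
  tx 95.8 ty -30.0 tz 4.5 | wx 0.000 wy 0.000 wz -0.253
  tx 127.7 ty -40.0 tz 6.0 | wx 0.000 wy 0.000 wz -0.337
  tx 159.6 ty -50.0 tz 7.5 | wx 0.000 wy 0.000 wz -0.422
call 2
  tx 33.2 ty 3.9 tz 1.5 | wx 0.000 wy 0.000 wz -0.084
  tx 66.5 ty 7.9 tz 3.0 | wx 0.000 wy 0.000 wz -0.169
  tx 99.7 ty 11.8 tz 4.5 | wx 0.000 wy 0.000 wz -0.253
  tx 132.9 ty 15.8 tz 6.0 | wx 0.000 wy 0.000 wz -0.337
  tx 166.1 ty 19.7 tz 7.5 | wx 0.000 wy 0.000 wz -0.422
call 3
  tx 28.7 ty 17.2 tz 1.5 | wx 0.000 wy 0.000 wz -0.084
  tx 57.4 ty 34.4 tz 3.0 | wx 0.000 wy 0.000 wz -0.169
  tx 86.1 ty 51.6 tz 4.5 | wx 0.000 wy 0.000 wz -0.253
  tx 114.8 ty 68.8 tz 6.0 | wx 0.000 wy 0.000 wz -0.337
  tx 143.5 ty 86.0 tz 7.5 | wx 0.000 wy 0.000 wz -0.422
```

Request:
{"fn": "jog_arm", "kwargs": {
  "increments": [
    {"tx":32,"ty":-10,"tz":1,"wx":0,"wy":0,"wz":-0.084,"gripper":1},
    {"tx":64,"ty":-20,"tz":3,"wx":0,"wy":0,"wz":-0.169,"gripper":1},
    {"tx":96,"ty":-30,"tz":4,"wx":0,"wy":0,"wz":-0.253,"gripper":1},
    {"tx":128,"ty":-40,"tz":6,"wx":0,"wy":0,"wz":-0.337,"gripper":1},
    {"tx":160,"ty":-50,"tz":7,"wx":0,"wy":0,"wz":-0.422,"gripper":1}
  ]
}}

```text
time: 1.42
position: [0.3549, -0.5092, 0.2156]
tool_rot: [2.91, 1.182, -0.0]
ft_force: [1.1, 0.2, 0.4]
grip_width: 0.999
grip_force: 0.0
```

Request:
{"fn": "jog_arm", "kwargs": {
  "increments": [
    {"tx":33,"ty":4,"tz":1,"wx":0,"wy":0,"wz":-0.084,"gripper":1},
    {"tx":66,"ty":8,"tz":3,"wx":0,"wy":0,"wz":-0.169,"gripper":1},
    {"tx":100,"ty":12,"tz":4,"wx":0,"wy":0,"wz":-0.253,"gripper":1},
    {"tx":133,"ty":16,"tz":6,"wx":0,"wy":0,"wz":-0.337,"gripper":1},
    {"tx":166,"ty":20,"tz":7,"wx":0,"wy":0,"wz":-0.422,"gripper":1}
  ]
}}

```text
time: 1.83
position: [0.4883, -0.4082, 0.2086]
tool_rot: [2.598, 1.766, -0.0]
ft_force: [1.0, -0.8, -0.4]
grip_width: 0.998
grip_force: 0.0
```

Request:
{"fn": "jog_arm", "kwargs": {
  "increments": [
    {"tx":29,"ty":17,"tz":1,"wx":0,"wy":0,"wz":-0.084,"gripper":1},
    {"tx":57,"ty":34,"tz":3,"wx":0,"wy":0,"wz":-0.169,"gripper":1},
    {"tx":86,"ty":52,"tz":4,"wx":0,"wy":0,"wz":-0.253,"gripper":1},
    {"tx":115,"ty":69,"tz":6,"wx":0,"wy":0,"wz":-0.337,"gripper":1},
    {"tx":143,"ty":86,"tz":8,"wx":0,"wy":0,"wz":-0.422,"gripper":1}
  ]
}}

```text
time: 2.25
position: [0.6215, -0.3074, 0.2007]
tool_rot: [2.171, 2.271, 0.0]
ft_force: [0.2, -0.2, -0.2]
grip_width: 1.001
grip_force: 0.0
```

```bash
python3 - <<'E'
from plan import *
s=ctrl.get_state();print(s["time"],np.round(s["position"],4),np.round(s["joint_positions"],3),s["ft_force"])
M=R.from_rotvec(s["tool_rot"]).as_matrix();print(M.round(3))
t=vision.get_image("top");d=vision.get_image("side")
a=cv2.resize(t["color"][155:225,310:375],(390,420),interpolation=cv2.INTER_CUBIC)
b=cv2.resize(d["color"][190:330,275:390],(345,420),interpolation=cv2.INTER_CUBIC)
cv2.imwrite("pics/above.png",np.hstack([a,b]))
plan([([.62,-.308,.085],ori(.04),9)])
E
```

```text
2.25 [ 0.6215 -0.3074  0.2007] [ 0.747  0.461 -0.459  1.346  0.202  1.38   0.336] [ 0.20640731 -0.23503114 -0.22047192]
[[-0.045  0.999  0.   ]
 [ 0.999  0.045 -0.   ]
 [-0.     0.    -1.   ]]
call 1
  tx -0.8 ty -0.6 tz 12.7 | wx 0.000 wy -0.001 wz 0.001
  tx -1.7 ty -1.2 tz 25.5 | wx 0.001 wy -0.001 wz 0.003
  tx -2.5 ty -1.8 tz 38.2 | wx 0.001 wy -0.002 wz 0.004
  tx -3.3 ty -2.4 tz 51.0 | wx 0.001 wy -0.002 wz 0.006
  tx -4.1 ty -3.1 tz 63.7 | wx 0.001 wy -0.003 wz 0.007
call 2
  tx -0.8 ty -0.6 tz 12.7 | wx 0.000 wy -0.001 wz 0.001
  tx -1.6 ty -1.2 tz 25.5 | wx 0.001 wy -0.001 wz 0.003
  tx -2.4 ty -1.8 tz 38.2 | wx 0.001 wy -0.002 wz 0.004
  tx -3.2 ty -2.3 tz 51.0 | wx 0.001 wy -0.002 wz 0.006
  tx -3.2 ty -2.3 tz 51.0 | wx 0.001 wy -0.002 wz 0.006
```

View pics/above.png

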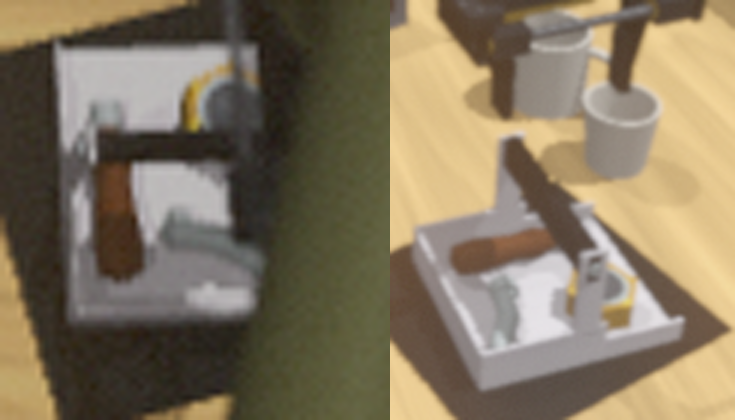

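The view shows the open fingers straddling the bar line at right-crop (505,90) and (625,60). The bar runs from (515,145) to (595,255), with the load unmoved. I'll descend and close.

Request:
{"fn": "jog_arm", "kwargs": {
  "increments": [
    {"tx":-1,"ty":-0.5,"tz":15,"wx":0,"wy":0,"wz":0,"gripper":1},
    {"tx":-1,"ty":-1,"tz":30,"wx":0,"wy":0,"wz":0.003,"gripper":1},
    {"tx":-1,"ty":-1.5,"tz":45,"wx":0,"wy":0,"wz":0.005,"gripper":1},
    {"tx":-1,"ty":-1.5,"tz":60,"wx":0,"wy":0,"wz":0.005,"gripper":1},
    {"tx":-1,"ty":-1.5,"tz":75,"wx":0,"wy":0,"wz":0.005,"gripper":1}
  ]
}}

```text
time: 2.77
position: [0.6181, -0.3106, 0.1249]
tool_rot: [2.183, 2.259, -0.001]
ft_force: [0.8, 0.6, -0.8]
grip_width: 1.004
grip_force: 0.0
```

Request:
{"fn": "jog_arm", "kwargs": {
  "increments": [
    {"tx":0,"ty":0,"tz":12,"wx":0,"wy":0,"wz":0,"gripper":1},
    {"tx":0,"ty":0,"tz":24,"wx":0,"wy":0,"wz":0,"gripper":1},
    {"tx":0,"ty":0,"tz":34,"wx":0,"wy":0,"wz":0,"gripper":1},
    {"tx":0,"ty":0,"tz":40,"wx":0,"wy":0,"wz":0,"gripper":1},
    {"tx":0,"ty":0,"tz":40,"wx":0,"wy":0,"wz":0,"gripper":0.35}
  ]
}}

```text
time: 3.18
position: [0.6178, -0.3095, 0.0838]
tool_rot: [-2.18, -2.259, 0.001]
ft_force: [-0.6, -0.5, 0.1]
grip_width: 0.973
grip_force: 0.0
```

```bash
python3 - <<'E'
from plan import *
s=ctrl.get_state();print(s["time"],np.round(s["position"],4),s["ft_force"],s["grip_width"])
t=vision.get_image("top");d=vision.get_image("side")
a=cv2.resize(t["color"][155:225,310:375],(390,420),interpolation=cv2.INTER_CUBIC)
b=cv2.resize(d["color"][190:330,275:390],(345,420),interpolation=cv2.INTER_CUBIC)
cv2.imwrite("pics/low.png",np.hstack([a,b]))
E
```

```text
3.1833 [ 0.6178 -0.3095  0.0838] [-0.60771962 -0.49262679  0.07031132] 0.9725352974072032
```

View pics/low.png

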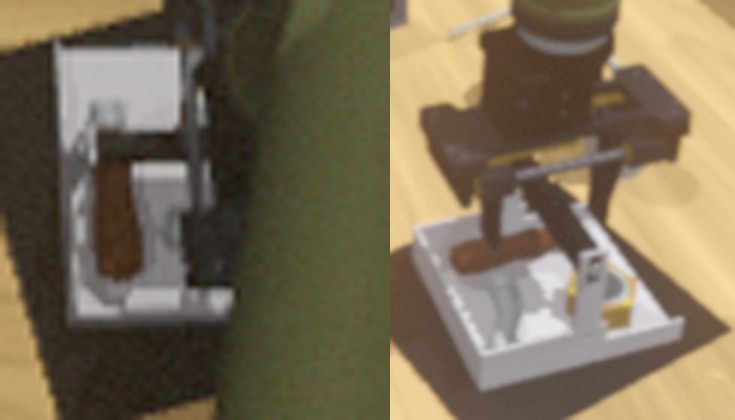

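The fingers stand either side of the bar, near its middle, at right-crop (495,220) and (600,200), and clear of the load. I'll close softly, then firmly.

Request:
{"fn": "jog_arm", "kwargs": {
  "increments": [
    {"tx":0,"ty":0,"tz":0,"gripper":0.3},
    {"tx":0,"ty":0,"tz":0,"gripper":0.3},
    {"tx":0,"ty":0,"tz":0,"gripper":0.25},
    {"tx":0,"ty":0,"tz":0,"gripper":0.2},
    {"tx":0,"ty":0,"tz":0,"gripper":0.15}
  ],
  "grip_force": 10
}}

```text
validation failed for argument at $.in...
```

Request:
{"fn": "jog_arm", "kwargs": {
  "increments": [
    {"tx":0,"ty":0,"tz":0,"gripper":0},
    {"tx":0,"ty":0,"tz":0,"gripper":0},
    {"tx":0,"ty":0,"tz":0,"gripper":0},
    {"tx":0,"ty":0,"tz":0,"gripper":0},
    {"tx":0,"ty":0,"tz":0,"gripper":0}
  ],
  "grip_force": 50
}}

```text
validation failed for argument at $.in...
```

All the keys are needed.

Request:
{"fn": "jog_arm", "kwargs": {
  "increments": [
    {"tx":0,"ty":0,"tz":0,"wx":0,"wy":0,"wz":0,"gripper":0.3},
    {"tx":0,"ty":0,"tz":0,"wx":0,"wy":0,"wz":0,"gripper":0.3},
    {"tx":0,"ty":0,"tz":0,"wx":0,"wy":0,"wz":0,"gripper":0.25},
    {"tx":0,"ty":0,"tz":0,"wx":0,"wy":0,"wz":0,"gripper":0.2},
    {"tx":0,"ty":0,"tz":0,"wx":0,"wy":0,"wz":0,"gripper":0.15}
  ],
  "grip_force": 10
}}

```text
time: 3.7
position: [0.6189, -0.3097, 0.0859]
tool_rot: [2.181, 2.261, 0.0]
ft_force: [0.1, -0.3, 0.2]
grip_width: 0.539
grip_force: 0.0
```

Request:
{"fn": "jog_arm", "kwargs": {
  "increments": [
    {"tx":0,"ty":0,"tz":0,"wx":0,"wy":0,"wz":0,"gripper":0},
    {"tx":0,"ty":0,"tz":0,"wx":0,"wy":0,"wz":0,"gripper":0},
    {"tx":0,"ty":0,"tz":0,"wx":0,"wy":0,"wz":0,"gripper":0},
    {"tx":0,"ty":0,"tz":0,"wx":0,"wy":0,"wz":0,"gripper":0},
    {"tx":0,"ty":0,"tz":0,"wx":0,"wy":0,"wz":0,"gripper":0}
  ],
  "grip_force": 50
}}

```text
time: 4.12
position: [0.6195, -0.3094, 0.0856]
tool_rot: [2.18, 2.261, 0.002]
ft_force: [1.4, -0.6, 0.5]
grip_width: 0.157
grip_force: 25.8
```

```bash
python3 -c "
from plan import *
s=ctrl.get_state();p=np.array(s['position']);print(p,s['grip_force'])
plan([(p+[0,0,.155],ori(.045),15,1),([.452,.191,.235],ori(.296),35,1),([.452,.191,.206],ori(.296),5,1)],(p,ori(.045)))"
```

```text
[ 0.61949154 -0.30942595  0.08563009] 25.76077025849372
call 1
  tx 0.0 ty 0.0 tz -2.0 | wx 0.000 wy 0.000 wz 0.000
  tx 0.0 ty 0.0 tz -7.5 | wx 0.000 wy 0.000 wz 0.000
  tx 0.0 ty 0.0 tz -16.1 | wx 0.000 wy 0.000 wz 0.000
  tx 0.0 ty 0.0 tz -27.2 | wx 0.000 wy 0.000 wz 0.000
  tx 0.0 ty 0.0 tz -40.2 | wx 0.000 wy 0.000 wz 0.000
call 2
  tx 0.0 ty 0.0 tz -14.4 | wx 0.000 wy 0.000 wz 0.000
  tx 0.0 ty 0.0 tz -29.6 | wx 0.000 wy 0.000 wz 0.000
  tx 0.0 ty 0.0 tz -45.1 | wx 0.000 wy 0.000 wz 0.000
  tx 0.0 ty 0.0 tz -60.3 | wx 0.000 wy 0.000 wz 0.000
  tx 0.0 ty 0.0 tz -74.6 | wx 0.000 wy 0.000 wz 0.000
call 3
  tx 0.0 ty 0.0 tz -13.0 | wx 0.000 wy 0.000 wz 0.000
  tx 0.0 ty 0.0 tz -24.1 | wx 0.000 wy 0.000 wz 0.000
  tx 0.0 ty 0.0 tz -32.7 | wx 0.000 wy 0.000 wz 0.000
  tx 0.0 ty 0.0 tz -38.2 | wx 0.000 wy 0.000 wz 0.000
  tx 0.0 ty 0.0 tz -40.2 | wx 0.000 wy 0.000 wz 0.000
call 4
  tx 1.2 ty -0.3 tz 0.0 | wx 0.000 wy 0.000 wz -0.001
  tx 4.8 ty -1.4 tz 0.1 | wx 0.000 wy 0.000 wz -0.002
  tx 10.5 ty -3.0 tz 0.1 | wx 0.000 wy 0.000 wz -0.005
  tx 18.4 ty -5.2 tz 0.2 | wx 0.000 wy 0.000 
[... 1358 characters left out ...]
0 wy 0.000 wz -0.024
  tx 63.2 ty -4.9 tz 0.7 | wx 0.000 wy 0.000 wz -0.030
  tx 75.2 ty -5.8 tz 0.8 | wx 0.000 wy 0.000 wz -0.036
call 10
  tx 10.1 ty -0.4 tz 0.1 | wx 0.000 wy 0.000 wz -0.005
  tx 18.3 ty -0.7 tz 0.2 | wx 0.000 wy 0.000 wz -0.009
  tx 24.2 ty -1.0 tz 0.3 | wx 0.000 wy 0.000 wz -0.012
  tx 27.9 ty -1.1 tz 0.3 | wx 0.000 wy 0.000 wz -0.013
  tx 29.2 ty -1.2 tz 0.3 | wx 0.000 wy 0.000 wz -0.014
call 11
  tx -0.0 ty -0.0 tz 3.0 | wx 0.000 wy 0.000 wz -0.000
  tx -0.0 ty -0.0 tz 10.2 | wx 0.000 wy 0.000 wz -0.000
  tx -0.0 ty -0.0 tz 18.8 | wx 0.000 wy 0.000 wz -0.000
  tx -0.0 ty -0.0 tz 26.0 | wx 0.000 wy 0.000 wz -0.000
  tx -0.0 ty -0.0 tz 29.0 | wx 0.000 wy 0.000 wz -0.000
```

Request:
{"fn": "jog_arm", "kwargs": {
  "increments": [
    {"tx":0,"ty":0,"tz":0,"wx":0,"wy":0,"wz":0,"gripper":0},
    {"tx":0,"ty":0,"tz":0,"wx":0,"wy":0,"wz":0,"gripper":0},
    {"tx":0,"ty":0,"tz":-1,"wx":0,"wy":0,"wz":0,"gripper":0},
    {"tx":0,"ty":0,"tz":-3,"wx":0,"wy":0,"wz":0,"gripper":0},
    {"tx":0,"ty":0,"tz":-6,"wx":0,"wy":0,"wz":0,"gripper":0}
  ],
  "grip_force": 50
}}

```text
time: 4.53
position: [0.617, -0.3095, 0.0899]
tool_rot: [-2.179, -2.258, 0.003]
ft_force: [-0.1, 0.4, -5.8]
grip_width: 0.152
grip_force: 50.0
```

Request:
{"fn": "jog_arm", "kwargs": {
  "increments": [
    {"tx":0,"ty":0,"tz":-5,"wx":0,"wy":0,"wz":0,"gripper":0},
    {"tx":0,"ty":0,"tz":-11,"wx":0,"wy":0,"wz":0,"gripper":0},
    {"tx":0,"ty":0,"tz":-19,"wx":0,"wy":0,"wz":0,"gripper":0},
    {"tx":0,"ty":0,"tz":-29,"wx":0,"wy":0,"wz":0,"gripper":0},
    {"tx":0,"ty":0,"tz":-40,"wx":0,"wy":0,"wz":0,"gripper":0}
  ]
}}

```text
time: 4.95
position: [0.6187, -0.3097, 0.1326]
tool_rot: [2.181, 2.261, -0.0]
ft_force: [0.1, -0.2, -4.9]
grip_width: 0.157
grip_force: 50.0
```

Request:
{"fn": "jog_arm", "kwargs": {
  "increments": [
    {"tx":0,"ty":0,"tz":-13,"wx":0,"wy":0,"wz":0,"gripper":0},
    {"tx":0,"ty":0,"tz":-27,"wx":0,"wy":0,"wz":0,"gripper":0},
    {"tx":0,"ty":0,"tz":-41,"wx":0,"wy":0,"wz":0,"gripper":0},
    {"tx":0,"ty":0,"tz":-54,"wx":0,"wy":0,"wz":0,"gripper":0},
    {"tx":0,"ty":0,"tz":-67,"wx":0,"wy":0,"wz":0,"gripper":0}
  ]
}}

```text
time: 5.37
position: [0.619, -0.3097, 0.2005]
tool_rot: [2.18, 2.26, 0.0]
ft_force: [0.6, -0.2, -5.5]
grip_width: 0.156
grip_force: 50.0
```

Request:
{"fn": "jog_arm", "kwargs": {
  "increments": [
    {"tx":0,"ty":0,"tz":-12,"wx":0,"wy":0,"wz":0,"gripper":0},
    {"tx":0,"ty":0,"tz":-23,"wx":0,"wy":0,"wz":0,"gripper":0},
    {"tx":0,"ty":0,"tz":-32,"wx":0,"wy":0,"wz":0,"gripper":0},
    {"tx":0,"ty":0,"tz":-38,"wx":0,"wy":0,"wz":0,"gripper":0},
    {"tx":0,"ty":0,"tz":-40,"wx":0,"wy":0,"wz":0,"gripper":0}
  ]
}}

```text
time: 5.78
position: [0.6192, -0.3098, 0.2399]
tool_rot: [2.18, 2.26, 0.001]
ft_force: [0.2, -0.3, -6.0]
grip_width: 0.157
grip_force: 50.0
```

```bash
python3 - <<'E'
from plan import *
s=ctrl.get_state();print(s["time"],np.round(s["position"],4),np.round(s["joint_positions"],3),s["ft_force"],s["torque"],s["grip_width"],s["grip_force"])
t=vision.get_image("top");d=vision.get_image("side")
a=cv2.resize(t["color"][145:225,310:375],(390,480),interpolation=cv2.INTER_CUBIC)
b=cv2.resize(d["color"][150:310,265:385],(360,480),interpolation=cv2.INTER_CUBIC)
cv2.imwrite("pics/lift.png",np.hstack([a,b]))
E
```

```text
5.7833 [ 0.6192 -0.3098  0.2399] [ 0.748  0.442 -0.46   1.293  0.193  1.448  0.339] [ 0.24769625 -0.30717396 -6.02941202] [-0.04396682 -0.15212378 -0.03808927] 0.1567441113228052 49.99754251912236
```

View pics/lift.png

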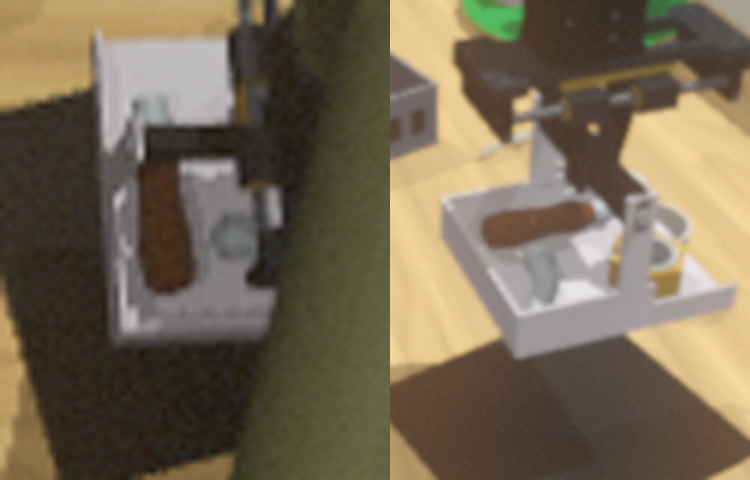

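The scoop is lifted level, with its weight showing as about 6 N. All three parts are still on its floor: the tap at right-crop (540,222), the spout at (540,270) and the nut at (655,265). Next is the carry to the crate.

Request:
{"fn": "jog_arm", "kwargs": {
  "increments": [
    {"tx":1,"ty":0,"tz":0,"wx":0,"wy":0,"wz":0,"gripper":0},
    {"tx":5,"ty":-1,"tz":0,"wx":0,"wy":0,"wz":-0.002,"gripper":0},
    {"tx":11,"ty":-3,"tz":0,"wx":0,"wy":0,"wz":-0.005,"gripper":0},
    {"tx":18,"ty":-5,"tz":0,"wx":0,"wy":0,"wz":-0.009,"gripper":0},
    {"tx":28,"ty":-8,"tz":0,"wx":0,"wy":0,"wz":-0.014,"gripper":0}
  ]
}}

```text
time: 6.3
position: [0.6093, -0.2815, 0.2381]
tool_rot: [-2.165, -2.276, 0.001]
ft_force: [0.3, 0.1, -5.6]
grip_width: 0.153
grip_force: 50.0
```

Request:
{"fn": "jog_arm", "kwargs": {
  "increments": [
    {"tx":12,"ty":-3,"tz":0,"wx":0,"wy":0,"wz":-0.006,"gripper":0},
    {"tx":25,"ty":-7,"tz":0,"wx":0,"wy":0,"wz":-0.012,"gripper":0},
    {"tx":40,"ty":-11,"tz":0,"wx":0,"wy":0,"wz":-0.019,"gripper":0},
    {"tx":56,"ty":-15,"tz":0,"wx":0,"wy":0,"wz":-0.027,"gripper":0},
    {"tx":73,"ty":-20,"tz":1,"wx":0,"wy":0,"wz":-0.036,"gripper":0}
  ]
}}

```text
time: 6.72
position: [0.5857, -0.2081, 0.2379]
tool_rot: [2.122, 2.316, 0.0]
ft_force: [1.0, -0.1, -5.5]
grip_width: 0.157
grip_force: 50.0
```

Request:
{"fn": "jog_arm", "kwargs": {
  "increments": [
    {"tx":19,"ty":-4,"tz":0,"wx":0,"wy":0,"wz":-0.009,"gripper":0},
    {"tx":38,"ty":-9,"tz":0,"wx":0,"wy":0,"wz":-0.019,"gripper":0},
    {"tx":58,"ty":-13,"tz":0,"wx":0,"wy":0,"wz":-0.028,"gripper":0},
    {"tx":79,"ty":-18,"tz":1,"wx":0,"wy":0,"wz":-0.039,"gripper":0},
    {"tx":100,"ty":-23,"tz":1,"wx":0,"wy":0,"wz":-0.049,"gripper":0}
  ]
}}

```text
time: 7.13
position: [0.5536, -0.11, 0.2366]
tool_rot: [2.064, 2.368, -0.0]
ft_force: [0.4, -0.1, -5.6]
grip_width: 0.156
grip_force: 50.0
```

Request:
{"fn": "jog_arm", "kwargs": {
  "increments": [
    {"tx":22,"ty":-4,"tz":0,"wx":0,"wy":0,"wz":-0.011,"gripper":0},
    {"tx":44,"ty":-8,"tz":0,"wx":0,"wy":0,"wz":-0.021,"gripper":0},
    {"tx":66,"ty":-12,"tz":0,"wx":0,"wy":0,"wz":-0.032,"gripper":0},
    {"tx":88,"ty":-16,"tz":1,"wx":0,"wy":0,"wz":-0.043,"gripper":0},
    {"tx":110,"ty":-20,"tz":1,"wx":0,"wy":0,"wz":-0.053,"gripper":0}
  ]
}}

```text
time: 7.55
position: [0.5191, -0.0038, 0.2355]
tool_rot: [2.001, 2.421, -0.0]
ft_force: [0.0, -0.1, -5.1]
grip_width: 0.159
grip_force: 50.0
```

Request:
{"fn": "jog_arm", "kwargs": {
  "increments": [
    {"tx":22,"ty":-3,"tz":0,"wx":0,"wy":0,"wz":-0.01,"gripper":0},
    {"tx":43,"ty":-5,"tz":0,"wx":0,"wy":0,"wz":-0.021,"gripper":0},
    {"tx":64,"ty":-8,"tz":0,"wx":0,"wy":0,"wz":-0.031,"gripper":0},
    {"tx":83,"ty":-10,"tz":1,"wx":0,"wy":0,"wz":-0.04,"gripper":0},
    {"tx":102,"ty":-13,"tz":1,"wx":0,"wy":0,"wz":-0.049,"gripper":0}
  ]
}}

```text
time: 7.97
position: [0.4876, 0.0935, 0.2344]
tool_rot: [1.942, 2.469, -0.0]
ft_force: [-0.5, 0.4, -6.1]
grip_width: 0.156
grip_force: 50.0
```

Request:
{"fn": "jog_arm", "kwargs": {
  "increments": [
    {"tx":18,"ty":-1,"tz":0,"wx":0,"wy":0,"wz":-0.009,"gripper":0},
    {"tx":34,"ty":-3,"tz":0,"wx":0,"wy":0,"wz":-0.016,"gripper":0},
    {"tx":50,"ty":-4,"tz":0,"wx":0,"wy":0,"wz":-0.024,"gripper":0},
    {"tx":63,"ty":-5,"tz":1,"wx":0,"wy":0,"wz":-0.03,"gripper":0},
    {"tx":75,"ty":-6,"tz":1,"wx":0,"wy":0,"wz":-0.036,"gripper":0}
  ]
}}

```text
time: 8.38
position: [0.4642, 0.1644, 0.2334]
tool_rot: [-1.897, -2.504, 0.0]
ft_force: [-0.4, -0.7, -6.3]
grip_width: 0.158
grip_force: 50.0
```

Request:
{"fn": "jog_arm", "kwargs": {
  "increments": [
    {"tx":10,"ty":0,"tz":0,"wx":0,"wy":0,"wz":-0.005,"gripper":0},
    {"tx":18,"ty":-1,"tz":0,"wx":0,"wy":0,"wz":-0.009,"gripper":0},
    {"tx":24,"ty":-1,"tz":0,"wx":0,"wy":0,"wz":-0.012,"gripper":0},
    {"tx":28,"ty":-1,"tz":0,"wx":0,"wy":0,"wz":-0.013,"gripper":0},
    {"tx":29,"ty":-1,"tz":0,"wx":0,"wy":0,"wz":-0.014,"gripper":0}
  ]
}}

```text
time: 8.8
position: [0.4558, 0.1914, 0.2335]
tool_rot: [-1.88, -2.517, -0.0]
ft_force: [0.5, 0.5, -5.1]
grip_width: 0.152
grip_force: 50.0
```

```bash
python3 - <<'E'
from plan import *
s=ctrl.get_state();print(s["time"],np.round(s["position"],4),np.round(s["joint_positions"],3),s["ft_force"],s["torque"])
M=R.from_rotvec(s["tool_rot"]).as_matrix();print(M.round(3))
t=vision.get_image("top");d=vision.get_image("side")
a=cv2.resize(t["color"][150:270,145:245],(380,456),interpolation=cv2.INTER_CUBIC)
b=cv2.resize(d["color"][90:230,160:290],(400,456),interpolation=cv2.INTER_CUBIC)
cv2.imwrite("pics/crate.png",np.hstack([a,b]))
p=np.array(s["position"]);r=ori(.296);z=np.array([0,0,-1.]);g0=np.array([.452,.191,.225])
way=[(g0+.019*z,r,5,1)]
for k in range(1,31):
    th=np.radians(44)*k/30; q=ori(.296,th); way.append((g0+.019*q.apply([0,0,1]),q,1))
plan(way,(p,R.from_rotvec(s["tool_rot"])))
E
```

```text
8.8 [0.4558 0.1914 0.2335] [ 0.398  0.017 -0.847  1.785  0.013  1.345 -0.165] [ 0.48265574  0.50186045 -5.14765682] [ 0.01959917 -0.11302896 -0.01695093]
[[-0.284  0.959 -0.   ]
 [ 0.959  0.284  0.   ]
 [ 0.     0.    -1.   ]]
call 1
  tx 0.1 ty -0.4 tz 2.9 | wx 0.000 wy -0.000 wz -0.001
  tx 0.3 ty -1.3 tz 9.7 | wx 0.000 wy -0.000 wz -0.003
  tx 0.5 ty -2.5 tz 17.8 | wx 0.000 wy -0.000 wz -0.005
  tx 0.6 ty -3.4 tz 24.7 | wx 0.000 wy -0.000 wz -0.008
  tx 0.7 ty -3.8 tz 27.5 | wx 0.000 wy -0.000 wz -0.008
call 2
  tx -0.0 ty -0.5 tz -0.0 | wx 0.026 wy -0.000 wz -0.000
  tx -0.0 ty -1.0 tz -0.0 | wx 0.051 wy -0.000 wz -0.000
  tx -0.0 ty -1.5 tz -0.1 | wx 0.077 wy -0.000 wz 0.000
  tx 0.0 ty -1.9 tz -0.1 | wx 0.102 wy 0.000 wz -0.000
  tx 0.0 ty -2.4 tz -0.2 | wx 0.128 wy 0.000 wz 0.000
call 3
  tx -0.0 ty -0.5 tz -0.0 | wx 0.026 wy -0.000 wz -0.000
  tx -0.0 ty -1.0 tz -0.0 | wx 0.051 wy -0.000 wz -0.000
  tx -0.0 ty -1.5 tz -0.1 | wx 0.077 wy -0.000 wz -0.000
  tx -0.0 ty -1.9 tz -0.1 | wx 0.102 wy -0.000 wz -0.000
  tx -0.0 ty -2.4 tz -0.2 | wx 0.128 wy 0.000 wz -0.000
call 4
  tx
[... 420 characters left out ...]
0.077 wy 0.000 wz 0.000
  tx -0.0 ty -1.9 tz -0.1 | wx 0.102 wy 0.000 wz 0.000
  tx 0.0 ty -2.4 tz -0.2 | wx 0.128 wy -0.000 wz 0.000
call 6
  tx 0.0 ty -0.5 tz -0.0 | wx 0.026 wy 0.000 wz -0.000
  tx -0.0 ty -1.0 tz -0.0 | wx 0.051 wy 0.000 wz 0.000
  tx 0.0 ty -1.5 tz -0.1 | wx 0.077 wy -0.000 wz 0.000
  tx -0.0 ty -1.9 tz -0.1 | wx 0.102 wy 0.000 wz 0.000
  tx -0.0 ty -2.4 tz -0.2 | wx 0.128 wy -0.000 wz 0.000
call 7
  tx 0.0 ty -0.5 tz -0.0 | wx 0.026 wy 0.000 wz -0.000
  tx 0.0 ty -1.0 tz -0.0 | wx 0.051 wy 0.000 wz -0.000
  tx -0.0 ty -1.5 tz -0.1 | wx 0.077 wy 0.000 wz -0.000
  tx -0.0 ty -1.9 tz -0.1 | wx 0.102 wy 0.000 wz -0.000
  tx 0.0 ty -2.4 tz -0.2 | wx 0.128 wy 0.000 wz -0.000
```

View pics/crate.png

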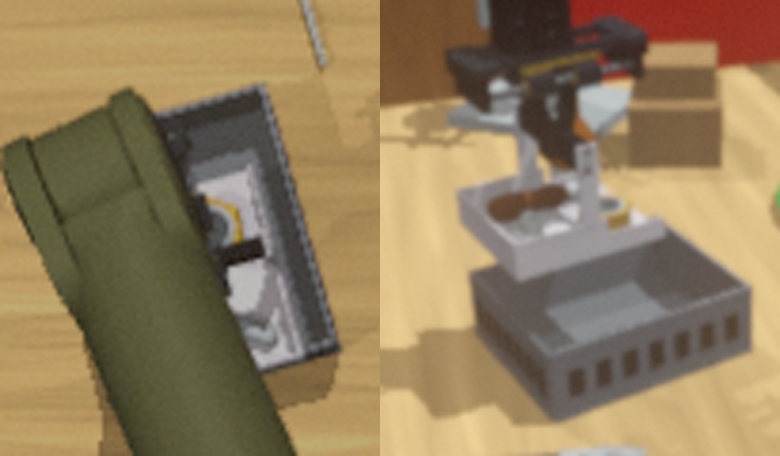

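The scoop is level over the crate with its walls aligned to the crate's, and all three parts are still aboard (right-crop nut at (612,212), tap at (525,205)). I'll lower it and tip about the handle.

Request:
{"fn": "jog_arm", "kwargs": {
  "increments": [
    {"tx":0,"ty":0,"tz":3,"wx":0,"wy":0,"wz":-0.001,"gripper":0},
    {"tx":0,"ty":-1,"tz":9,"wx":0,"wy":0,"wz":-0.003,"gripper":0},
    {"tx":0,"ty":-2,"tz":17,"wx":0,"wy":0,"wz":-0.005,"gripper":0},
    {"tx":0,"ty":-3,"tz":23,"wx":0,"wy":0,"wz":-0.008,"gripper":0},
    {"tx":0,"ty":-3,"tz":26,"wx":0,"wy":0,"wz":-0.008,"gripper":0}
  ],
  "grip_force": 60
}}

```text
time: 9.32
position: [0.452, 0.1893, 0.2059]
tool_rot: [-1.87, -2.523, 0.003]
ft_force: [0.6, 0.3, -5.7]
grip_width: 0.156
grip_force: 60.0
```

Request:
{"fn": "jog_arm", "kwargs": {
  "increments": [
    {"tx":0,"ty":-0.5,"tz":0,"wx":0.026,"wy":0,"wz":0,"gripper":0},
    {"tx":0,"ty":-1,"tz":0,"wx":0.051,"wy":0,"wz":0,"gripper":0},
    {"tx":0,"ty":-1.5,"tz":0,"wx":0.077,"wy":0,"wz":0,"gripper":0},
    {"tx":0,"ty":-2,"tz":0,"wx":0.102,"wy":0,"wz":0,"gripper":0},
    {"tx":0,"ty":-2.5,"tz":0,"wx":0.128,"wy":0,"wz":0,"gripper":0}
  ]
}}

```text
time: 9.73
position: [0.4509, 0.1891, 0.2072]
tool_rot: [-1.823, -2.459, 0.159]
ft_force: [-1.4, -0.2, -5.7]
grip_width: 0.154
grip_force: 60.0
```

Request:
{"fn": "jog_arm", "kwargs": {
  "increments": [
    {"tx":0,"ty":-0.5,"tz":0,"wx":0.026,"wy":0,"wz":0,"gripper":0},
    {"tx":0,"ty":-1,"tz":0,"wx":0.051,"wy":0,"wz":0,"gripper":0},
    {"tx":0,"ty":-1.5,"tz":0,"wx":0.077,"wy":0,"wz":0,"gripper":0},
    {"tx":0,"ty":-2,"tz":0,"wx":0.102,"wy":0,"wz":0,"gripper":0},
    {"tx":0,"ty":-2.5,"tz":0,"wx":0.128,"wy":0,"wz":0,"gripper":0}
  ]
}}

```text
time: 10.15
position: [0.4489, 0.1884, 0.2074]
tool_rot: [-1.771, -2.388, 0.308]
ft_force: [-0.5, -0.5, -5.1]
grip_width: 0.155
grip_force: 60.0
```

Request:
{"fn": "jog_arm", "kwargs": {
  "increments": [
    {"tx":0,"ty":-0.5,"tz":0,"wx":0.026,"wy":0,"wz":0,"gripper":0},
    {"tx":0,"ty":-1,"tz":0,"wx":0.051,"wy":0,"wz":0,"gripper":0},
    {"tx":0,"ty":-1.5,"tz":0,"wx":0.077,"wy":0,"wz":0,"gripper":0},
    {"tx":0,"ty":-2,"tz":0,"wx":0.102,"wy":0,"wz":0,"gripper":0},
    {"tx":0,"ty":-2.5,"tz":0,"wx":0.128,"wy":0,"wz":0,"gripper":0}
  ]
}}

```text
time: 10.57
position: [0.4465, 0.1878, 0.2082]
tool_rot: [-1.715, -2.312, 0.45]
ft_force: [0.5, -0.2, -5.6]
grip_width: 0.157
grip_force: 60.0
```

```bash
python3 - <<'E'
from plan import *
s=ctrl.get_state();print(s["time"],np.round(s["position"],4),np.round(s["joint_positions"],3),s["ft_force"],s["torque"])
M=R.from_rotvec(s["tool_rot"]).as_matrix();print(M.round(3),np.degrees(np.arccos(-M[2,2])))
E
```

```text
10.5667 [0.4465 0.1878 0.2082] [ 0.231  0.397 -0.827  1.557  0.173  1.683 -0.329] [ 0.47947006 -0.19130662 -5.58200285] [ 0.25195677 -1.1881802  -0.01057214]
[[-0.29   0.887 -0.359]
 [ 0.957  0.269 -0.109]
 [-0.    -0.375 -0.927]] 22.046360604644633
```

Request:
{"fn": "jog_arm", "kwargs": {
  "increments": [
    {"tx":0,"ty":-0.5,"tz":0,"wx":0.026,"wy":0,"wz":0,"gripper":0},
    {"tx":0,"ty":-1,"tz":0,"wx":0.051,"wy":0,"wz":0,"gripper":0},
    {"tx":0,"ty":-1.5,"tz":0,"wx":0.077,"wy":0,"wz":0,"gripper":0},
    {"tx":0,"ty":-2,"tz":0,"wx":0.102,"wy":0,"wz":0,"gripper":0},
    {"tx":0,"ty":-2.5,"tz":0,"wx":0.128,"wy":0,"wz":0,"gripper":0}
  ]
}}

```text
time: 10.98
position: [0.4439, 0.1871, 0.2093]
tool_rot: [-1.654, -2.23, 0.586]
ft_force: [-0.5, 0.3, -4.7]
grip_width: 0.158
grip_force: 60.0
```

Request:
{"fn": "jog_arm", "kwargs": {
  "increments": [
    {"tx":0,"ty":-0.5,"tz":0,"wx":0.026,"wy":0,"wz":0,"gripper":0},
    {"tx":0,"ty":-1,"tz":0,"wx":0.051,"wy":0,"wz":0,"gripper":0},
    {"tx":0,"ty":-1.5,"tz":0,"wx":0.077,"wy":0,"wz":0,"gripper":0},
    {"tx":0,"ty":-2,"tz":0,"wx":0.102,"wy":0,"wz":0,"gripper":0},
    {"tx":0,"ty":-2.5,"tz":0,"wx":0.128,"wy":0,"wz":0,"gripper":0}
  ]
}}

```text
time: 11.4
position: [0.4418, 0.1866, 0.2109]
tool_rot: [-1.59, -2.145, 0.713]
ft_force: [-0.9, -0.6, -3.0]
grip_width: 0.157
grip_force: 60.0
```

Request:
{"fn": "jog_arm", "kwargs": {
  "increments": [
    {"tx":0,"ty":-0.5,"tz":0,"wx":0.026,"wy":0,"wz":0,"gripper":0},
    {"tx":0,"ty":-1,"tz":0,"wx":0.051,"wy":0,"wz":0,"gripper":0},
    {"tx":0,"ty":-1.5,"tz":0,"wx":0.077,"wy":0,"wz":0,"gripper":0},
    {"tx":0,"ty":-1.5,"tz":0,"wx":0.077,"wy":0,"wz":0,"gripper":0},
    {"tx":0,"ty":-1.5,"tz":0,"wx":0.077,"wy":0,"wz":0,"gripper":0}
  ]
}}

```text
time: 11.82
position: [0.4406, 0.1862, 0.2111]
tool_rot: [-1.551, -2.092, 0.785]
ft_force: [-0.0, 0.3, -2.5]
grip_width: 0.156
grip_force: 60.0
```

```bash
python3 - <<'E'
from plan import *
s=ctrl.get_state();print(s["time"],np.round(s["position"],4),np.round(s["joint_positions"],3),s["ft_force"],s["torque"])
M=R.from_rotvec(s["tool_rot"]).as_matrix();print(np.degrees(np.arccos(-M[2,2])))
for n in("top","side"):
    im=vision.get_image(n)
    for t in("tap_handle","nut","spout"):print(n,t,[(np.round(d["bbox"]).tolist(),round(d["conf"],2)) for d in vision.spot_in(n,t)[:4]])
E
```

```text
11.8167 [0.4406 0.1862 0.2111] [ 0.1    0.646 -0.763  1.353  0.177  1.984 -0.399] [-0.04057554  0.34943541 -2.50280748] [ 0.37330605 -1.43067507  0.00423726]
41.13620711453752
top tap_handle [([345.0, 239.0, 366.0, 276.0], 0.59), ([309.0, 273.0, 320.0, 282.0], 0.56)]
top nut [([172.0, 216.0, 229.0, 270.0], 0.18)]
top spout []
side tap_handle [([190.0, 311.0, 256.0, 335.0], 0.9), ([179.0, 249.0, 201.0, 294.0], 0.6), ([211.0, 186.0, 235.0, 194.0], 0.53)]
side nut [([319.0, 181.0, 338.0, 194.0], 0.71)]
side spout []
```

Weight is down to about 2.5 N, the scoop alone, so the load has left it. I'll rise while tipped, level off, and return to the mat.

```bash
python3 - <<'E'
from plan import *
s=ctrl.get_state();p=np.array(s["position"]);r=R.from_rotvec(s["tool_rot"])
th=np.arccos(-r.as_matrix()[2,2]);g=p-.019*r.apply([0,0,1])+[0,0,.05]
way=[(p+[0,0,.05],r,5,1)]
for k in range(1,11):
    q=ori(.296,th*(1-k/10)); way.append((g+.019*q.apply([0,0,1]),q,1))
way+=[([.608,-.308,.245],ori(.26),25,1),([.608,-.308,.105],ori(.26),10,1),([.608,-.308,.090],ori(.26),5,1)]
plan(way)
E
```

```text
call 1
  tx -0.0 ty -3.4 tz -3.9 | wx 0.000 wy 0.000 wz 0.000
  tx -0.0 ty -11.6 tz -13.3 | wx 0.000 wy 0.000 wz 0.000
  tx -0.0 ty -21.3 tz -24.4 | wx 0.000 wy 0.000 wz 0.000
  tx -0.0 ty -29.4 tz -33.8 | wx 0.000 wy 0.000 wz 0.000
  tx -0.0 ty -32.8 tz -37.7 | wx 0.000 wy 0.000 wz 0.000
call 2
  tx -0.0 ty 1.4 tz -0.0 | wx -0.072 wy -0.000 wz -0.001
  tx -0.0 ty 2.7 tz -0.2 | wx -0.143 wy -0.000 wz -0.001
  tx -0.0 ty 4.1 tz -0.4 | wx -0.215 wy -0.000 wz -0.001
  tx -0.0 ty 5.4 tz -0.8 | wx -0.287 wy -0.000 wz -0.001
  tx -0.0 ty 6.7 tz -1.2 | wx -0.358 wy -0.000 wz -0.001
call 3
  tx 0.0 ty 1.4 tz -0.0 | wx -0.072 wy 0.000 wz -0.000
  tx -0.0 ty 2.7 tz -0.2 | wx -0.143 wy 0.000 wz -0.000
  tx 0.0 ty 4.1 tz -0.4 | wx -0.215 wy 0.000 wz -0.000
  tx 0.0 ty 5.4 tz -0.8 | wx -0.287 wy 0.000 wz -0.000
  tx 0.0 ty 6.7 tz -1.2 | wx -0.358 wy 0.000 wz -0.000
call 4
  tx -2.4 ty 0.0 tz 0.1 | wx -0.000 wy -0.000 wz 0.000
  tx -9.5 ty 0.1 tz 0.2 | wx -0.000 wy -0.000 wz 0.001
  tx -20.7 ty 0.1 tz 0.5 | wx -0.000 wy -0.000 wz 0.001
  tx -35.8 ty 0.2 tz 0.8 | wx -0.000 wy -0.000 wz 0.002
  tx -
[... 1291 characters left out ...]
ty -0.0 tz 30.2 | wx 0.000 wy 0.000 wz -0.000
  tx -0.0 ty -0.0 tz 49.3 | wx 0.000 wy 0.000 wz -0.000
  tx -0.0 ty -0.0 tz 70.0 | wx 0.000 wy 0.000 wz -0.000
call 10
  tx 0.0 ty 0.0 tz 20.7 | wx 0.000 wy 0.000 wz 0.000
  tx 0.0 ty 0.0 tz 39.8 | wx 0.000 wy 0.000 wz 0.000
  tx 0.0 ty 0.0 tz 55.4 | wx 0.000 wy 0.000 wz 0.000
  tx 0.0 ty 0.0 tz 66.1 | wx 0.000 wy 0.000 wz 0.000
  tx 0.0 ty 0.0 tz 70.0 | wx 0.000 wy 0.000 wz 0.000
call 11
  tx 0.0 ty 0.0 tz 1.6 | wx 0.000 wy 0.000 wz 0.000
  tx 0.0 ty 0.0 tz 5.3 | wx 0.000 wy 0.000 wz 0.000
  tx 0.0 ty 0.0 tz 9.7 | wx 0.000 wy 0.000 wz 0.000
  tx 0.0 ty 0.0 tz 13.4 | wx 0.000 wy 0.000 wz 0.000
  tx 0.0 ty 0.0 tz 15.0 | wx 0.000 wy 0.000 wz 0.000
```

Request:
{"fn": "jog_arm", "kwargs": {
  "increments": [
    {"tx":0,"ty":-3,"tz":-4,"wx":0,"wy":0,"wz":0,"gripper":0},
    {"tx":0,"ty":-12,"tz":-13,"wx":0,"wy":0,"wz":0,"gripper":0},
    {"tx":0,"ty":-21,"tz":-24,"wx":0,"wy":0,"wz":0,"gripper":0},
    {"tx":0,"ty":-29,"tz":-34,"wx":0,"wy":0,"wz":0,"gripper":0},
    {"tx":0,"ty":-33,"tz":-38,"wx":0,"wy":0,"wz":0,"gripper":0}
  ]
}}

```text
time: 12.63
position: [0.4413, 0.1875, 0.2641]
tool_rot: [-1.55, -2.095, 0.776]
ft_force: [0.9, 0.1, -5.1]
grip_width: 0.153
grip_force: 60.0
```

Request:
{"fn": "jog_arm", "kwargs": {
  "increments": [
    {"tx":0,"ty":1,"tz":0,"wx":-0.072,"wy":0,"wz":0,"gripper":0},
    {"tx":0,"ty":3,"tz":0,"wx":-0.143,"wy":0,"wz":0,"gripper":0},
    {"tx":0,"ty":4,"tz":0,"wx":-0.215,"wy":0,"wz":0,"gripper":0},
    {"tx":0,"ty":5,"tz":-1,"wx":-0.287,"wy":0,"wz":0,"gripper":0},
    {"tx":0,"ty":7,"tz":-1,"wx":-0.358,"wy":0,"wz":0,"gripper":0}
  ]
}}

```text
time: 13.05
position: [0.4462, 0.1889, 0.2603]
tool_rot: [-1.727, -2.332, 0.417]
ft_force: [-0.5, 0.2, -2.9]
grip_width: 0.157
grip_force: 60.0
```

Request:
{"fn": "jog_arm", "kwargs": {
  "increments": [
    {"tx":0,"ty":1,"tz":0,"wx":-0.072,"wy":0,"wz":0,"gripper":0},
    {"tx":0,"ty":3,"tz":0,"wx":-0.143,"wy":0,"wz":0,"gripper":0},
    {"tx":0,"ty":4,"tz":0,"wx":-0.215,"wy":0,"wz":0,"gripper":0},
    {"tx":0,"ty":5,"tz":-1,"wx":-0.287,"wy":0,"wz":0,"gripper":0},
    {"tx":0,"ty":7,"tz":-1,"wx":-0.358,"wy":0,"wz":0,"gripper":0}
  ]
}}

```text
time: 13.47
position: [0.4521, 0.1908, 0.2586]
tool_rot: [1.868, 2.523, 0.004]
ft_force: [0.2, 0.2, -3.7]
grip_width: 0.159
grip_force: 60.0
```

```bash
python3 - <<'E'
from plan import *
s=ctrl.get_state();print(s["time"],np.round(s["position"],4),np.round(s["joint_positions"],3),s["ft_force"])
print(R.from_rotvec(s["tool_rot"]).as_matrix().round(3))
t=vision.get_image("top");d=vision.get_image("side")
a=cv2.resize(t["color"][150:270,145:245],(380,456),interpolation=cv2.INTER_CUBIC)
b=cv2.resize(d["color"][90:230,160:290],(400,456),interpolation=cv2.INTER_CUBIC)
cv2.imwrite("pics/dumped.png",np.hstack([a,b]))
for n in("top","side"):
    for t in("tap_handle","nut","spout"):print(n,t,[(np.round(d["bbox"]).tolist(),round(d["conf"],2)) for d in vision.spot_in(n,t)[:4]])
E
```

```text
13.4667 [0.4521 0.1908 0.2586] [ 0.123 -0.019 -0.564  1.763 -0.01   1.391 -0.143] [ 0.15197735  0.16551076 -3.67575344]
[[-0.292  0.956  0.003]
 [ 0.956  0.292  0.001]
 [-0.     0.003 -1.   ]]
top tap_handle [([280.0, 264.0, 320.0, 281.0], 0.89), ([346.0, 239.0, 366.0, 275.0], 0.66)]
top nut [([196.0, 186.0, 203.0, 198.0], 0.6), ([197.0, 195.0, 221.0, 246.0], 0.33)]
top spout []
side tap_handle [([190.0, 310.0, 258.0, 336.0], 0.95), ([178.0, 247.0, 201.0, 290.0], 0.7), ([209.0, 184.0, 236.0, 195.0], 0.58)]
side nut [([216.0, 112.0, 227.0, 135.0], 0.67), ([244.0, 178.0, 259.0, 190.0], 0.57)]
side spout []
```

View pics/dumped.png

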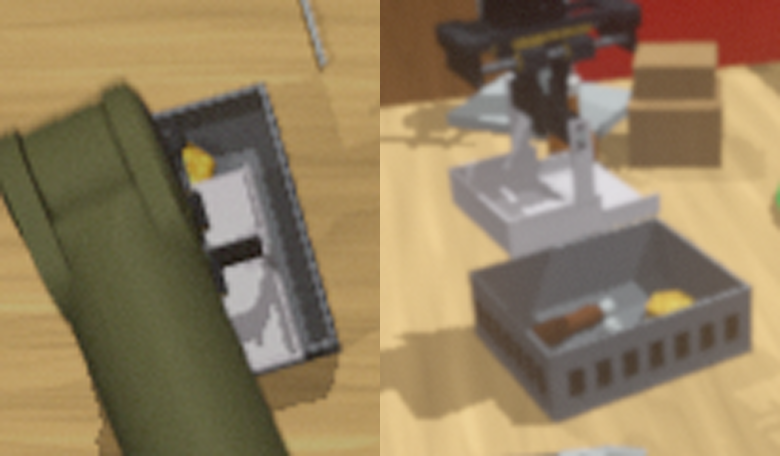

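The tap handle at right-crop (575,320) and the nut at (670,303) lie in the crate. The pale piece beside the tap at (610,315) may be the spout, and the scoop's floor looks empty apart from shadow. I'll check this by averaging the weight.

```bash
python3 - <<'E'
from plan import *
f=[];T=[]
for i in range(10):
    im=vision.get_image("side" if i%2 else "top");s=ctrl.get_state();f.append(s["ft_force"][2]);T.append(s["torque"])
    if i>7:
        cv2.imwrite("/tmp/x%d.png"%i,im["color"])
print(np.mean(f),np.std(f),np.mean(T,0))
a=cv2.imread("/tmp/x8.png")[150:270,145:245];b=cv2.imread("/tmp/x9.png")
a=cv2.resize(a[40:105,45:95],(380,494),interpolation=cv2.INTER_CUBIC)
b=cv2.resize(b[130:220,180:285],(420,360),interpolation=cv2.INTER_CUBIC)
c=np.zeros((494,800,3),np.uint8);c[:,:380]=a;c[:360,380:]=b;cv2.imwrite("pics/dump2.png",c)
E
```

```text
-3.0252763585573748 0.30284151902163897 [ 0.00374399 -0.15140162  0.02821899]
```

The weight averages 3.03 N against 2.94 N for the empty scoop, so it is empty. Next is the carry back.

Request:
{"fn": "jog_arm", "kwargs": {
  "increments": [
    {"tx":-2,"ty":0,"tz":0,"wx":0,"wy":0,"wz":0,"gripper":0},
    {"tx":-10,"ty":0,"tz":0,"wx":0,"wy":0,"wz":0.001,"gripper":0},
    {"tx":-21,"ty":0,"tz":0,"wx":0,"wy":0,"wz":0.001,"gripper":0},
    {"tx":-36,"ty":0,"tz":1,"wx":0,"wy":0,"wz":0.002,"gripper":0},
    {"tx":-54,"ty":0,"tz":1,"wx":0,"wy":0,"wz":0.004,"gripper":0}
  ]
}}

```text
time: 14.78
position: [0.4687, 0.1372, 0.2554]
tool_rot: [-1.875, -2.52, 0.002]
ft_force: [0.2, -0.6, -3.2]
grip_width: 0.155
grip_force: 60.0
```

Request:
{"fn": "jog_arm", "kwargs": {
  "increments": [
    {"tx":-22,"ty":0,"tz":0,"wx":0,"wy":0,"wz":0.001,"gripper":0},
    {"tx":-46,"ty":0,"tz":1,"wx":0,"wy":0,"wz":0.003,"gripper":0},
    {"tx":-72,"ty":1,"tz":2,"wx":0,"wy":0,"wz":0.005,"gripper":0},
    {"tx":-100,"ty":1,"tz":2,"wx":0,"wy":0,"wz":0.007,"gripper":0},
    {"tx":-129,"ty":1,"tz":3,"wx":0,"wy":0,"wz":0.009,"gripper":0}
  ]
}}

```text
time: 15.2
position: [0.5068, 0.0125, 0.2527]
tool_rot: [1.888, 2.511, -0.002]
ft_force: [0.4, -0.2, -3.4]
grip_width: 0.151
grip_force: 60.0
```

Request:
{"fn": "jog_arm", "kwargs": {
  "increments": [
    {"tx":-30,"ty":1,"tz":1,"wx":0,"wy":0,"wz":0.002,"gripper":0},
    {"tx":-61,"ty":1,"tz":1,"wx":0,"wy":0,"wz":0.004,"gripper":0},
    {"tx":-93,"ty":2,"tz":2,"wx":0,"wy":0,"wz":0.006,"gripper":0},
    {"tx":-124,"ty":2,"tz":3,"wx":0,"wy":0,"wz":0.009,"gripper":0},
    {"tx":-154,"ty":3,"tz":4,"wx":0,"wy":0,"wz":0.011,"gripper":0}
  ]
}}

```text
time: 15.62
position: [0.5519, -0.1358, 0.2484]
tool_rot: [-1.904, -2.499, 0.003]
ft_force: [1.2, 0.0, -2.6]
grip_width: 0.15
grip_force: 60.0
```

Request:
{"fn": "jog_arm", "kwargs": {
  "increments": [
    {"tx":-29,"ty":1,"tz":1,"wx":0,"wy":0,"wz":0.002,"gripper":0},
    {"tx":-57,"ty":2,"tz":1,"wx":0,"wy":0,"wz":0.004,"gripper":0},
    {"tx":-84,"ty":3,"tz":2,"wx":0,"wy":0,"wz":0.006,"gripper":0},
    {"tx":-108,"ty":3,"tz":2,"wx":0,"wy":0,"wz":0.007,"gripper":0},
    {"tx":-129,"ty":4,"tz":3,"wx":0,"wy":0,"wz":0.009,"gripper":0}
  ]
}}

```text
time: 16.03
position: [0.5898, -0.2596, 0.2451]
tool_rot: [-1.916, -2.489, 0.004]
ft_force: [0.0, 0.3, -3.5]
grip_width: 0.159
grip_force: 60.0
```

Request:
{"fn": "jog_arm", "kwargs": {
  "increments": [
    {"tx":-18,"ty":1,"tz":0,"wx":0,"wy":0,"wz":0.001,"gripper":0},
    {"tx":-33,"ty":1,"tz":1,"wx":0,"wy":0,"wz":0.002,"gripper":0},
    {"tx":-45,"ty":2,"tz":1,"wx":0,"wy":0,"wz":0.003,"gripper":0},
    {"tx":-52,"ty":2,"tz":1,"wx":0,"wy":0,"wz":0.004,"gripper":0},
    {"tx":-54,"ty":2,"tz":1,"wx":0,"wy":0,"wz":0.004,"gripper":0}
  ]
}}

```text
time: 16.45
position: [0.606, -0.3092, 0.244]
tool_rot: [-1.92, -2.486, 0.003]
ft_force: [-0.2, -0.0, -1.6]
grip_width: 0.156
grip_force: 60.0
```

```bash
python3 - <<'E'
from plan import *
P=[];Q=[]
for i in range(4):
    im=vision.get_image("side");s=ctrl.get_state();P.append(s["position"]);Q.append(R.from_rotvec(s["tool_rot"]))
p=np.mean(P,0);r=R.concatenate(Q).mean();print(s["time"],p,r.as_matrix().round(4),s["joint_positions"])
for t in("tap_handle","nut","spout"):print(t,[(np.round(d["bbox"]).tolist(),round(d["conf"],2)) for d in vision.spot_in("side",t)[:4]])
plan([([.608,-.308,.105],ori(.26),10,1)],(p,r))
E
```

```text
16.65 [ 0.60649836 -0.30675858  0.24444718] [[-2.553e-01  9.669e-01 -1.200e-03]
 [ 9.669e-01  2.553e-01  1.000e-04]
 [ 4.000e-04 -1.200e-03 -1.000e+00]] [ 0.54838018  0.38140918 -0.16508923  1.33049899  0.06173509  1.43555259
  0.64608441]
tap_handle [([192.0, 311.0, 253.0, 335.0], 0.84), ([178.0, 249.0, 201.0, 293.0], 0.56), ([212.0, 186.0, 236.0, 193.0], 0.5)]
nut [([242.0, 179.0, 261.0, 188.0], 0.57), ([300.0, 334.0, 336.0, 382.0], 0.32)]
spout []
call 1
  tx -0.0 ty 0.0 tz 3.9 | wx -0.000 wy -0.000 wz -0.000
  tx -0.2 ty 0.1 tz 14.5 | wx -0.000 wy -0.000 wz -0.000
  tx -0.4 ty 0.3 tz 30.1 | wx -0.000 wy -0.000 wz -0.000
  tx -0.6 ty 0.5 tz 49.1 | wx -0.000 wy -0.000 wz -0.001
  tx -0.8 ty 0.6 tz 69.7 | wx -0.001 wy -0.000 wz -0.001
call 2
  tx -0.2 ty 0.2 tz 20.6 | wx -0.000 wy -0.000 wz -0.000
  tx -0.5 ty 0.3 tz 39.6 | wx -0.000 wy -0.000 wz -0.001
  tx -0.6 ty 0.5 tz 55.2 | wx -0.000 wy -0.000 wz -0.001
  tx -0.8 ty 0.6 tz 65.8 | wx -0.001 wy -0.000 wz -0.001
  tx -0.8 ty 0.6 tz 69.7 | wx -0.001 wy -0.000 wz -0.001
```

Request:
{"fn": "jog_arm", "kwargs": {
  "increments": [
    {"tx":0,"ty":0,"tz":4,"wx":0,"wy":0,"wz":0,"gripper":0},
    {"tx":0,"ty":0,"tz":15,"wx":0,"wy":0,"wz":0,"gripper":0},
    {"tx":0,"ty":0,"tz":30,"wx":0,"wy":0,"wz":0,"gripper":0},
    {"tx":-1,"ty":0.5,"tz":49,"wx":0,"wy":0,"wz":0,"gripper":0},
    {"tx":-1,"ty":0.5,"tz":70,"wx":0,"wy":0,"wz":0,"gripper":0}
  ]
}}

```text
time: 17.22
position: [0.6074, -0.3079, 0.1736]
tool_rot: [1.917, 2.489, -0.001]
ft_force: [0.9, -0.1, -3.7]
grip_width: 0.153
grip_force: 60.0
```

Request:
{"fn": "jog_arm", "kwargs": {
  "increments": [
    {"tx":0,"ty":0,"tz":21,"wx":0,"wy":0,"wz":0,"gripper":0},
    {"tx":0,"ty":0.5,"tz":40,"wx":0,"wy":0,"wz":0,"gripper":0},
    {"tx":-1,"ty":0.5,"tz":55,"wx":0,"wy":0,"wz":0,"gripper":0},
    {"tx":-1,"ty":0.5,"tz":66,"wx":0,"wy":0,"wz":0,"gripper":0},
    {"tx":-1,"ty":0.5,"tz":70,"wx":0,"wy":0,"wz":0,"gripper":0}
  ]
}}

```text
time: 17.63
position: [0.6063, -0.308, 0.1013]
tool_rot: [-1.914, -2.485, 0.003]
ft_force: [-0.2, 0.5, -3.1]
grip_width: 0.161
grip_force: 60.0
```

Request:
{"fn": "jog_arm", "kwargs": {
  "increments": [
    {"tx":0,"ty":0,"tz":4,"wx":0,"wy":0,"wz":0,"gripper":0},
    {"tx":0,"ty":0,"tz":8,"wx":0,"wy":0,"wz":0,"gripper":0},
    {"tx":0,"ty":0,"tz":11,"wx":0,"wy":0,"wz":0,"gripper":0},
    {"tx":0,"ty":0,"tz":14,"wx":0,"wy":0,"wz":0,"gripper":0},
    {"tx":0,"ty":0,"tz":15,"wx":0,"wy":0,"wz":0,"gripper":0}
  ]
}}

```text
time: 18.05
position: [0.608, -0.3088, 0.0896]
tool_rot: [-1.917, -2.489, 0.001]
ft_force: [-0.1, 0.1, -3.0]
grip_width: 0.155
grip_force: 60.0
```

```bash
python3 - <<'E'
from plan import *
P=[];F=[]
for i in range(6):
    vision.get_image("side");s=ctrl.get_state();P.append(s["position"]);F.append(s["ft_force"])
print(s["time"],np.mean(P,0),np.mean(F,0))
E
```

```text
18.35 [ 0.60806359 -0.30875319  0.08977102] [-0.35087627  0.02960824 -3.1837076 ]
```

Request:
{"fn": "jog_arm", "kwargs": {
  "increments": [
    {"tx":0,"ty":0,"tz":1,"wx":0,"wy":0,"wz":0,"gripper":0},
    {"tx":0,"ty":0,"tz":2,"wx":0,"wy":0,"wz":0,"gripper":0},
    {"tx":0,"ty":0,"tz":2.5,"wx":0,"wy":0,"wz":0,"gripper":0},
    {"tx":0,"ty":0,"tz":3,"wx":0,"wy":0,"wz":0,"gripper":0},
    {"tx":0,"ty":0,"tz":3.5,"wx":0,"wy":0,"wz":0,"gripper":0}
  ]
}}

```text
time: 18.77
position: [0.6079, -0.3087, 0.0859]
tool_rot: [-1.917, -2.488, 0.001]
ft_force: [-0.8, 0.7, -2.6]
grip_width: 0.155
grip_force: 60.0
```

Request:
{"fn": "jog_arm", "kwargs": {
  "increments": [
    {"tx":0,"ty":0,"tz":0.2,"wx":0,"wy":0,"wz":0,"gripper":0},
    {"tx":0,"ty":0,"tz":0.4,"wx":0,"wy":0,"wz":0,"gripper":0},
    {"tx":0,"ty":0,"tz":0.5,"wx":0,"wy":0,"wz":0,"gripper":0},
    {"tx":0,"ty":0,"tz":0.5,"wx":0,"wy":0,"wz":0,"gripper":0},
    {"tx":0,"ty":0,"tz":0.5,"wx":0,"wy":0,"wz":0,"gripper":0}
  ]
}}

```text
time: 19.18
position: [0.6079, -0.3088, 0.0856]
tool_rot: [-1.917, -2.488, 0.001]
ft_force: [-1.0, 0.2, -2.8]
grip_width: 0.158
grip_force: 60.0
```

Request:
{"fn": "jog_arm", "kwargs": {
  "increments": [
    {"tx":0,"ty":0,"tz":0.2,"wx":0,"wy":0,"wz":0,"gripper":0},
    {"tx":0,"ty":0,"tz":0.4,"wx":0,"wy":0,"wz":0,"gripper":0},
    {"tx":0,"ty":0,"tz":0.5,"wx":0,"wy":0,"wz":0,"gripper":0},
    {"tx":0,"ty":0,"tz":0.5,"wx":0,"wy":0,"wz":0,"gripper":0},
    {"tx":0,"ty":0,"tz":0.5,"wx":0,"wy":0,"wz":0,"gripper":0}
  ]
}}

```text
time: 19.6
position: [0.608, -0.3088, 0.0856]
tool_rot: [-1.917, -2.489, 0.001]
ft_force: [-2.5, 0.7, 3.5]
grip_width: 0.153
grip_force: 60.0
```

```bash
python3 - <<'E'
from plan import *
P=[];F=[]
for i in range(5):
    vision.get_image("side");s=ctrl.get_state();P.append(s["position"]);F.append(s["ft_force"])
print(s["time"],np.mean(P,0),np.mean(F,0))
E
```

```text
19.85 [ 0.60795512 -0.3087574   0.08558794] [-3.08532648  1.10110563  4.11244683]
```

Contact shows as a +7 N change, so the scoop is seated. I'll release, then rise.

Request:
{"fn": "jog_arm", "kwargs": {
  "increments": [
    {"tx":0,"ty":0,"tz":0,"wx":0,"wy":0,"wz":0,"gripper":0},
    {"tx":0,"ty":0,"tz":-0.3,"wx":0,"wy":0,"wz":0,"gripper":0},
    {"tx":0,"ty":0,"tz":-0.3,"wx":0,"wy":0,"wz":0,"gripper":0.25},
    {"tx":0,"ty":0,"tz":-0.3,"wx":0,"wy":0,"wz":0,"gripper":0.35},
    {"tx":0,"ty":0,"tz":-0.3,"wx":0,"wy":0,"wz":0,"gripper":0.5}
  ],
  "grip_force": 5
}}

```text
time: 20.27
position: [0.6082, -0.3087, 0.0848]
tool_rot: [-1.917, -2.489, 0.001]
ft_force: [0.5, -0.3, 0.1]
grip_width: 0.308
grip_force: 0.0
```

Request:
{"fn": "jog_arm", "kwargs": {
  "increments": [
    {"tx":0,"ty":0,"tz":0,"wx":0,"wy":0,"wz":0,"gripper":0.8},
    {"tx":0,"ty":0,"tz":0,"wx":0,"wy":0,"wz":0,"gripper":0.8},
    {"tx":0,"ty":0,"tz":0,"wx":0,"wy":0,"wz":0,"gripper":0.8},
    {"tx":0,"ty":0,"tz":0,"wx":0,"wy":0,"wz":0,"gripper":0.8},
    {"tx":0,"ty":0,"tz":0,"wx":0,"wy":0,"wz":0,"gripper":0.8}
  ]
}}

```text
time: 20.68
position: [0.608, -0.3087, 0.0853]
tool_rot: [-1.917, -2.488, 0.001]
ft_force: [-0.4, 0.1, -0.2]
grip_width: 0.682
grip_force: 0.0
```

Request:
{"fn": "jog_arm", "kwargs": {
  "increments": [
    {"tx":0,"ty":0,"tz":-8,"wx":0,"wy":0,"wz":0,"gripper":0.8},
    {"tx":0,"ty":0,"tz":-20,"wx":0,"wy":0,"wz":0,"gripper":0.8},
    {"tx":0,"ty":0,"tz":-40,"wx":0,"wy":0,"wz":0,"gripper":0.8},
    {"tx":0,"ty":0,"tz":-65,"wx":0,"wy":0,"wz":0,"gripper":0.8},
    {"tx":0,"ty":0,"tz":-90,"wx":0,"wy":0,"wz":0,"gripper":0.8}
  ]
}}

```text
time: 21.1
position: [0.608, -0.3086, 0.1774]
tool_rot: [-1.917, -2.489, 0.001]
ft_force: [0.4, -0.1, -0.3]
grip_width: 0.795
grip_force: 0.0
```

Request:
{"fn": "jog_arm", "kwargs": {
  "increments": [
    {"tx":0,"ty":0,"tz":-25,"wx":0,"wy":0,"wz":0,"gripper":0.8},
    {"tx":0,"ty":0,"tz":-50,"wx":0,"wy":0,"wz":0,"gripper":0.8},
    {"tx":-35,"ty":0,"tz":-60,"wx":0,"wy":0,"wz":0,"gripper":0.8},
    {"tx":-70,"ty":-10,"tz":-60,"wx":0,"wy":0,"wz":0,"gripper":0.8},
    {"tx":-105,"ty":-20,"tz":-60,"wx":0,"wy":0,"wz":0,"gripper":0.8}
  ]
}}

```text
time: 21.52
position: [0.6172, -0.4156, 0.2393]
tool_rot: [1.911, 2.488, -0.0]
ft_force: [0.8, -0.2, -0.1]
grip_width: 0.797
grip_force: 0.0
```

Request:
{"fn": "jog_arm", "kwargs": {
  "increments": [
    {"tx":-35,"ty":-20,"tz":0,"wx":0,"wy":0,"wz":0,"gripper":0.8},
    {"tx":-65,"ty":-40,"tz":0,"wx":0,"wy":0,"wz":0,"gripper":0.8},
    {"tx":-95,"ty":-60,"tz":0,"wx":0,"wy":0,"wz":0,"gripper":0.8},
    {"tx":-120,"ty":-80,"tz":0,"wx":0,"wy":0,"wz":0,"gripper":0.8},
    {"tx":-140,"ty":-90,"tz":0,"wx":0,"wy":0,"wz":0,"gripper":0.8}
  ]
}}

```text
time: 21.93
position: [0.5608, -0.578, 0.2372]
tool_rot: [1.922, 2.484, -0.006]
ft_force: [-0.5, -0.2, 0.2]
grip_width: 0.8
grip_force: 0.0
```

```bash
python3 - <<'E'
from plan import *
s=ctrl.get_state();print(s["time"],np.round(s["position"],4),s["ft_force"])
t=vision.get_image("top");d=vision.get_image("side")
Z=lambda c,w,h:cv2.resize(c,(w,h),interpolation=cv2.INTER_CUBIC)
c=np.zeros((600,800,3),np.uint8)
c[:300,:400]=Z(t["color"][145:235,290:410],400,300)
c[:300,400:]=Z(d["color"][225:345,250:410],400,300)
c[300:,:400]=Z(t["color"][160:265,130:270],400,300)
c[300:,400:]=Z(d["color"][140:230,170:290],400,300)
cv2.imwrite("pics/final.png",c)
for n in("top","side"):
    for th in("tap_handle","nut","spout","scoop"):print(n,th,[(np.round(q["bbox"]).tolist(),round(q["conf"],2)) for q in vision.spot_in(n,th)[:4]])
E
```

```text
21.9333 [ 0.5608 -0.578   0.2372] [-0.51736742 -0.24622628  0.20456366]
top tap_handle [([346.0, 237.0, 366.0, 278.0], 0.92), ([279.0, 260.0, 320.0, 283.0], 0.91), ([184.0, 212.0, 198.0, 243.0], 0.51), ([213.0, 117.0, 232.0, 163.0], 0.22)]
top nut [([186.0, 188.0, 202.0, 205.0], 0.6)]
top spout []
top scoop [([314.0, 165.0, 368.0, 217.0], 0.77), ([391.0, 203.0, 416.0, 223.0], 0.31)]
side tap_handle [([191.0, 310.0, 255.0, 334.0], 0.96), ([211.0, 186.0, 233.0, 195.0], 0.64), ([179.0, 249.0, 201.0, 293.0], 0.59)]
side nut [([245.0, 177.0, 261.0, 186.0], 0.46), ([258.0, 251.0, 384.0, 339.0], 0.22)]
side spout [([210.0, 186.0, 238.0, 195.0], 0.62), ([314.0, 195.0, 348.0, 228.0], 0.22)]
side scoop [([274.0, 239.0, 336.0, 326.0], 0.72)]
```

View pics/final.png

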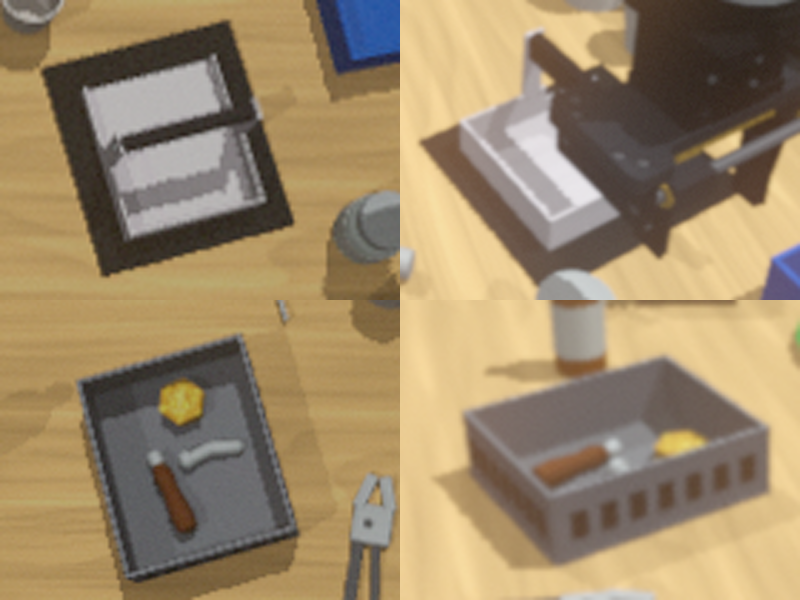

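The final picture shows the nut (182,402), spout (212,452) and tap handle (172,490) all in the crate. The scoop is empty, upright and centred on the mat at (173,148), where the mat centre is (167,147). The arm is clear, so I'll hand in.

```bash
python3 -c "
from bench import ctrl
print(ctrl.close_job())"
```

```text
the job is handed in; nothing more can be done
None
```

The job is handed in at about 22 s: all three tap parts are in the grey crate, and the empty scoop is flat, upright and centred on its mat with the arm clear; the hand-in call returned no verdict.

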